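# Change the tiles in the flatbed printer and start the next print

### The arm

A 6-joint arm with a two-finger parallel gripper is mounted at the origin on a cart in front of the work surface, level with it; the furniture and walls round the work are solid. World frame = base frame: x ahead of the robot, y to its left, z up, the work surface at z = 0. Lengths are in m, angles in rad, forces in N, time in s.
With the tool pointing down it reaches from about 0.3 to 0.85 m from the base axis. Payload 4.2 kg.
Tool frame: the origin (TCP) lies at the very end of the fingers, on their centre line; the grasp point (between the pads) lies 19 mm behind it; z points along the fingers, y is the line along which they close (so a half turn about z gives the same grasp; the last joint's range is limited). The gripper opens to 91 mm and grips with 3 to 60 N. Pads are 32 mm wide; open, the fingers measure 118 mm over their backs; the gripper's body (76 mm by 178 mm) begins 60 mm behind the grasp point.
Start: joints at [-1.291, 0.32, 1.565, -0, 1.257, -0.02], TCP at [0.17, -0.549, 0.214] pointing down, gripper open.
Joint ranges: [-3.11, 3.11], [-0.84, 2.01], [0.21, 2.61], [-1.34, 4.49], [0.05, 2.63], [-2.56, 2.56]. Speed limits (rad/s): [2.57, 2.57, 3.14, 3.14, 3.14, 3.14].

### API

Orientations are given as a rotation vector (axis times angle).
In Python, from rig import bot gives the robot as it stands.
- The arm moves only by the tool send_rows, never from a script. Its argument "motion" is a list of rows, each an object with "offset": the shift along the tool's x, y, z as a fraction of full scale, a list of three; "turn": the turn about the tool's z as a fraction of full scale; "claw": the opening, from -1 (shut) to 1 (fully open). A call has 1 to 5 rows; each row shifts and turns the commanded pose from where the row before left it, along the tool's axes as they then stand; what a row does not reach is not made up. Full scale, the value 1, is 0.025 m for a shift and 5 degrees for a turn. A row lasts 1/8 s, in which the tool goes at most 62.5 mm and 10.7 degrees, less where a joint would pass 70% of its speed; a pose out of reach is approached as far as the arm can. A call with a number of a shift or a turn outside -1 to 1 is refused whole. A call with a gripper value outside its range is refused whole. The fingers move at their own pace and stop on an object; the grip force is fixed at half the most. Time passes only in rows, so rows that do not move let the fingers close. It gives the time, the measured TCP pose, the force, the opening and the grip force at its end, in the units of the state.
- bot.read_state(): the state, without advancing time (a new reading comes with each control period).
- bot.read_camera(name): name is "scene" or "top"; returns a dict with "color" (480x640x3 uint8, blue, green, red), "fx", "fy", "cx", "cy" (pixels), "T" (4x4, takes a point from camera to world coordinates). Camera axes: x right, y down, z forward; pixel columns grow to the right and rows downward; lengths in m; the calibration is good to about 2 mm. A picture is of the moment at which its call begins. There is no depth.
- bot.finish_job(): hands the job in; it is judged then, once.
The state is a dict: "time_s": time; "q": joint angles; "joint_velocities": joint speeds; "effort": joint torques, N m; "ee_pos": TCP position; "eef_rot": TCP orientation; "ft_force": force on the tool from outside, world axes, zero at the start; "moment": the same for the moment, N m; "gripper_width": finger opening in m; "gripper_force": force on a finger pad.
Only numpy, scipy, OpenCV 4.12 (cv2) and the standard library are available. Lean on these libraries where they do the work, as an engineer would, in place of code of your own. Each camera call takes 0.05 s, during which the arm holds its last target. There are 200 camera calls.

### The job

Change over the tile printer: flip the cam lever free, slide the jaw open, and lay the printed tiles flat and side by side in the wooden tray. Put every blank tile face up on a rubber land of its own, centred on it and lengthwise, slide the jaw up tight so it holds them against the fence, and lock it with the lever. Only then start the print: with the fingertips press the big square membrane key with 6 N or a little more, never over 40 N, and let go. Leave the small round key and the two pigment jars alone.

Things in the scene. Friction and masses are not known exactly. Their poses are not given: they have to be found in the camera images.
- printer: desktop flatbed printer, fixed. Origin on the table (z = 0) straight below the middle of the tile row; x to its back, y to its left seen from the front. In front a bed (top z = 30 mm) with the tile jig; behind x = +85 mm the print head housing, 163 mm high. Low control ledge on its right: x -100 to +90, y -204 to -120, top z = 45 mm
- land_0 (a point): centre line of the left of three raised rubber lands on the bed, at the middle of the tile row (printer x = 0, y = +66, z = 33 mm). Each land is 30 mm wide in y, x -28 to +34 mm, top 3 mm above the bed; a tile lies lengthwise (along printer x) on it and overhangs it 1 mm on each side, with 36 mm between lands for fingers
- land_1 (a point): the same point of the middle land (printer y = 0). Behind the lands stands the fixed fence, front face at printer x = +36 mm, top z = 38 mm, 1 mm below the face of a tile on a land; a tile touching it is centred at x = 0
- land_2 (a point): the same point of the right land (printer y = -66 mm). Steel dowel pins (8 mm diameter, tops z = 38 mm) stand midway between the lands and outside them, at printer x = -30 and +26, y = +-33 and +-98 mm; they keep a knocked tile off its neighbours
- jaw (a joint): sliding jaw in front of the lands, a bar 20 mm thick, top z = 38 mm. Value in m: 0 = its face is 72 mm from the fence, tight on the tiles (printer x = -36 mm), growing as it slides to the front; 0.022 = fully open; -0.004 possible only if empty. Slides with about 2 N when free and pushes loose tiles square against the fence; held with about 30 N while the lever is locked
- jaw_knob (a point): centre of the top of the upright round knob on the jaw, 20 mm diameter, 35 mm tall (top at z = 73 mm, foot at z = 38 mm); at printer x = -46 mm minus the jaw value, y = +45 mm. Pinch it from above to slide the jaw
- lever (a joint): cam lever at the front of the bed that locks the jaw. Value in rad: 0 = free, leaning 0.7 rad to the printer's left (+y); 0.7 = upright; 1.4 = locked, leaning 0.7 rad to the right (-y). Swings about a hinge along printer x at printer (-108, -50, 51) mm; stays where it is left; a push of 2 to 12 N moves it, stiffer near the locked end, where it should go to its stop
- lever_ball (a point): centre of the black ball (24 mm diameter) at the end of the lever, 70 mm from its hinge; the rod below it is 10 mm thick; the two bearing blocks at its foot reach to z = 60 mm
- start_key: start key: the larger, square membrane key (28 x 28 mm) at the front end of the control ledge. Origin at the centre of its flat top (z = 46.4 mm; 2.4 mm above the ledge); hardly moves: it starts down at about 2 N, answers at 5 N and is at its stop, 0.8 mm down, at 6 N
- cancel_key: cancel key: the small round membrane key, 16 mm diameter, 60 mm behind the start key on the same ledge; not to be pressed. Origin at the centre of its top
- tray: low wooden finishing tray, fixed, 200 (x) x 150 (y) x 16 mm, walls and floor 6 mm. Origin at the centre of its underside
- done_a: glazed ceramic tile, 72 x 32 x 6 mm, wood-grain face up. Origin at the centre of its underside, x along its length, z up. Printed tile, if present clamped in the jig at the start
- done_b: glazed ceramic tile, 72 x 32 x 6 mm, wood-grain face up. Origin at the centre of its underside, x along its length, z up. Printed tile, if present clamped in the jig at the start
- done_c: glazed ceramic tile, 72 x 32 x 6 mm, wood-grain face up. Origin at the centre of its underside, x along its length, z up. Printed tile, if present clamped in the jig at the start
- blank_a: glazed ceramic tile, 72 x 32 x 6 mm, wood-grain face up. Origin at the centre of its underside, x along its length, z up. Blank tile, if present lying on the table to the right of the printer at the start
- blank_b: glazed ceramic tile, 72 x 32 x 6 mm, wood-grain face up. Origin at the centre of its underside, x along its length, z up. Blank tile, if present lying on the table to the right of the printer at the start
- blank_c: glazed ceramic tile, 72 x 32 x 6 mm, wood-grain face up. Origin at the centre of its underside, x along its length, z up. Blank tile, if present lying on the table to the right of the printer at the start
- jar_a: pigment jar, about 46 mm diameter, 100 mm tall, standing on the table beside the printer; origin under its centre. Bystander
- jar_b: pigment jar, about 46 mm diameter, 100 mm tall, standing on the table beside the printer; origin under its centre. Bystander
There are look-alikes about, which are no part of the job. Leave any blue, pink or red look-alike of the done_a alone.

How it is judged:
On the way, in this order (a step that is already met when the one before it is completed fails the run):
1. the lever is free and the jaw is slid open (value of joint lever below 0.3 rad and value of joint jaw above 0.012 m), for 0.1 s.
2. printed tiles in the tray, blanks on the lands, jaw tight on them and lever locked (x of done_a in the frame of tray between -0.095 and 0.095 m and y of done_a in the frame of tray between -0.07 and 0.07 m and z of done_a in the frame of tray between 0.003 and 0.009 m and angle between each of done_a, done_b, done_c, blank_a, blank_b, blank_c's own z axis and vertical below 0.1 rad and x of done_b in the frame of tray between -0.095 and 0.095 m and y of done_b in the frame of tray between -0.07 and 0.07 m and z of done_b in the frame of tray between 0.003 and 0.009 m and x of done_c in the frame of tray between -0.095 and 0.095 m and y of done_c in the frame of tray between -0.07 and 0.07 m and z of done_c in the frame of tray between 0.003 and 0.009 m and x of blank_a in the frame of printer between -0.003 and 0.003 m and z of blank_a in the frame of printer between 0.03 and 0.036 m and angle between the x axis of each of blank_a, blank_b, blank_c and the x axis of printer, either way round below 0.08 rad and (y of blank_a in the frame of printer between 0.058 and 0.074 m or y of blank_a in the frame of printer between -0.008 and 0.008 m or y of blank_a in the frame of printer between -0.074 and -0.058 m) and x of blank_b in the frame of printer between -0.003 and 0.003 m and z of blank_b in the frame of printer between 0.03 and 0.036 m and (y of blank_b in the frame of printer between 0.058 and 0.074 m or y of blank_b in the frame of printer between -0.008 and 0.008 m or y of blank_b in the frame of printer between -0.074 and -0.058 m) and x of blank_c in the frame of printer between -0.003 and 0.003 m and z of blank_c in the frame of printer between 0.03 and 0.036 m and (y of blank_c in the frame of printer between 0.058 and 0.074 m or y of blank_c in the frame of printer between -0.008 and 0.008 m or y of blank_c in the frame of printer between -0.074 and -0.058 m) and value of joint jaw below 0.002 m and value of joint lever above 1.2 rad), for 0.2 s.
3. the start key is pressed with at least 5 N while the tiles are clamped (contact force between the fingers and start_key above 5 N and x of blank_a in the frame of printer between -0.003 and 0.003 m and z of blank_a in the frame of printer between 0.03 and 0.036 m and angle between each of blank_a, blank_b, blank_c's own z axis and vertical below 0.1 rad and angle between the x axis of each of blank_a, blank_b, blank_c and the x axis of printer, either way round below 0.08 rad and (y of blank_a in the frame of printer between 0.058 and 0.074 m or y of blank_a in the frame of printer between -0.008 and 0.008 m or y of blank_a in the frame of printer between -0.074 and -0.058 m) and x of blank_b in the frame of printer between -0.003 and 0.003 m and z of blank_b in the frame of printer between 0.03 and 0.036 m and (y of blank_b in the frame of printer between 0.058 and 0.074 m or y of blank_b in the frame of printer between -0.008 and 0.008 m or y of blank_b in the frame of printer between -0.074 and -0.058 m) and x of blank_c in the frame of printer between -0.003 and 0.003 m and z of blank_c in the frame of printer between 0.03 and 0.036 m and (y of blank_c in the frame of printer between 0.058 and 0.074 m or y of blank_c in the frame of printer between -0.008 and 0.008 m or y of blank_c in the frame of printer between -0.074 and -0.058 m) and value of joint jaw below 0.002 m and value of joint lever above 1.2 rad), for 0.1 s.
At the end, for the whole second after the job is handed in: Printed tiles flat, face up, unstacked in the tray; each blank face up on a land, centre within 8 mm of the land's centre line and 3 mm of the row's middle, square within 0.08 rad; jaw below 0.002, lever above 1.2 rad; start key released; all at rest (all of step 2 and linear speed of each of done_a, done_b, done_c, blank_a, blank_b, blank_c below 0.02 m/s and contact force between anything else and start_key below 0.5 N); the robot touches nothing.
It fails at once if the start key is pressed with more than 40 N (contact force between anything else and start_key above 40 N).
It fails at once if the cancel key is pressed (contact force between anything else and cancel_key above 2 N).
It fails at once if the start key is pressed while the jaw is not locked (contact force between anything else and start_key above 3 N and value of joint lever below 1.2 rad).
It fails at once if a pigment jar is tipped or pushed away (angle between any of jar_a, jar_b's own z axis and vertical above 0.5 rad or distance of any of jar_a, jar_b from where it was at the start of the episode above 0.05 m).
Of done_a, done_b, done_c only 1 to 2 are there at a start; the rules pass over those that are not, and their reading is None.
Of blank_a, blank_b, blank_c only 2 to 3 are there at a start; the rules pass over those that are not, and their reading is None.
At some moment in a run one of blank_a, blank_b, blank_c may be knocked a few centimetres aside while the robot is not near it.
It also fails if it takes over 210 s, if anything falls off the work surface, if the arm or the gripper's body presses on something with over 40 N, if the wrist force passes 120 N, or if a joint passes its speed limit or range.

## Working session

There is one attempt and no reset: what is moved stays moved. The work goes in short steps, Python scripts to look and compute and a tool call to move; the robot and the scene stay as the last step left them, time stands still between calls to the robot, and variables do not carry over. Pictures are saved under pics/ and viewed, at most 14 in all, crops included, and the job is handed in when it is done.

Besides the shell and the picture viewer there is one more tool, called after "Call:" as name(argument=value, ...), one argument or row to a line, values as JSON. send_rows: Moves the arm, as the interface text tells. Shift numbers are shares of 0.025 m and turn numbers shares of 5 degrees, none past 1 either way. Its arguments: {"type":"object","properties":{"motion":{"type":"array"}},"required":["motion"]}

```bash
ls; mkdir -p pics
python3 - <<'E'
from rig import bot
import cv2,numpy as np
print(bot.read_state())
for n in("scene","top"):
    c=bot.read_camera(n); cv2.imwrite(f"pics/{n}0.png",c["color"]); print(n,c["fx"],c["fy"],c["cx"],c["cy"],np.round(c["T"],4).tolist())
E
```

```text
pics
{'time_s': 0.0, 'q': array([-1.29099395e+00,  3.20267388e-01,  1.56566070e+00, -1.18761757e-05,
        1.25740569e+00, -2.00140704e-02]), 'joint_velocities': array([ 0.00058914,  0.00056219, -0.00056039,  0.00198072,  0.00109598,
       -0.00026013]), 'effort': array([-5.37488613e-04, -4.12454081e+01, -2.31970632e+01,  7.27715436e-02,
        4.59006114e-02, -1.25773690e-04]), 'ee_pos': array([ 0.1696734 , -0.54886828,  0.21314148]), 'eef_rot': array([-3.10465249e+00, -4.68936722e-01,  3.71645151e-04]), 'ft_force': array([-0.67108583, -0.6018095 , -0.91010919]), 'moment': array([ 0.0084713 ,  0.0028342 , -0.04967189]), 'gripper_force': 0.0, 'gripper_width': 0.09091679641263518}
scene 539.6887223221182 539.6887223221182 326.26115531958374 237.50972515665836 [[-0.8886, -0.2311, 0.3963, 0.0228], [-0.458, 0.3975, -0.7951, 1.0649], [0.0262, -0.888, -0.4591, 0.711], [0.0, 0.0, 0.0, 1.0]]
top 493.03982501639354 493.03982501639354 305.3157278416767 242.68548354184196 [[0.0197, -0.9866, 0.1617, 0.3405], [-0.9997, -0.0221, -0.0127, -0.0144], [0.0161, -0.1614, -0.9868, 1.1391], [0.0, 0.0, 0.0, 1.0]]
```

View pics/top0.png

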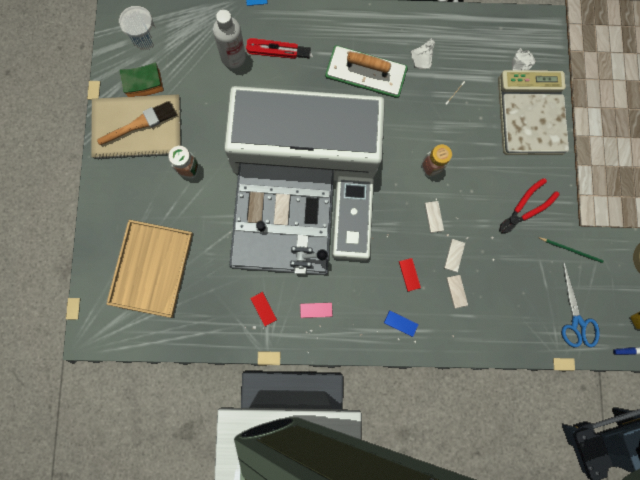

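View pics/scene0.png

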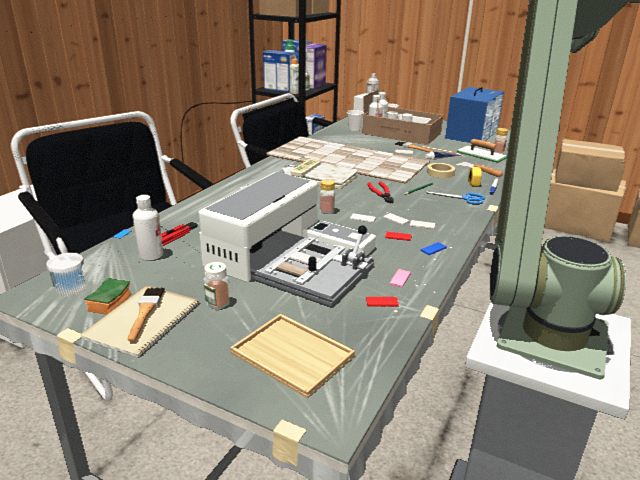

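The top view shows a brown tile at (255,208) and a light tile at (283,209) on the left and middle lands. The right land at (312,211) is bare. There are three blanks at (433,217), (455,255) and (457,291). Look-alikes to leave alone are red at (263,309) and (410,275), pink at (316,310) and blue at (400,323). The start key is at (352,238), the cancel key at (353,212), and the lever ball at about (322,255). I'll check the choice in one close crop.

```bash
python3 - <<'E'
import cv2
a=cv2.imread("pics/top0.png")[165:277,225:375]
cv2.imwrite("pics/c1.png",cv2.resize(a,None,fx=5.3,fy=5.3,interpolation=cv2.INTER_CUBIC))
E
cat > h.py <<'E'
import cv2,numpy as np
from rig import bot
from scipy.spatial.transform import Rotation as R
def cam(n): return bot.read_camera(n)
def ray(c,u,v,z):
    d=c["T"][:3,:3]@np.array([(u-c["cx"])/c["fx"],(v-c["cy"])/c["fy"],1.]); o=c["T"][:3,3]
    return o+d*(z-o[2])/d[2]
def proj(c,P):
    p=np.linalg.inv(c["T"])@np.append(P,1.); return np.array([c["fx"]*p[0]/p[2]+c["cx"],c["fy"]*p[1]/p[2]+c["cy"]])
def rects(c,mask,z,amin=150):
    out=[]
    for k in cv2.findContours(mask,cv2.RETR_EXTERNAL,cv2.CHAIN_APPROX_NONE)[0]:
        if cv2.contourArea(k)<amin: continue
        W=np.array([ray(c,u,v,z)[:2] for u,v in k[:,0]+0.0])
        (cx,cy),(w,h),a=cv2.minAreaRect((W*1000).astype(np.float32))
        if w<h: w,h,a=h,w,a+90
        m=k[:,0].mean(0); out.append((m.round(0).tolist(),round(cx,1),round(cy,1),round(w),round(h),round((a+90)%180-90,1)))
    return out
E
python3 - <<'E'
from h import *
c=cam("top"); im=c["color"]; hsv=cv2.cvtColor(im,cv2.COLOR_BGR2HSV)
# blanks: light, low sat
m=((hsv[...,2]>150)&(hsv[...,1]<70)).astype(np.uint8)*255
m[:190]=0;m[:,:415]=0;m[320:]=0;m[:,480:]=0
print("blank",*rects(c,m,.006),sep="\n")
m=cv2.inRange(hsv,(10,70,90),(28,255,255)); m[:210]=0;m[325:]=0;m[:,:95]=0;m[:,200:]=0
m=cv2.morphologyEx(m,cv2.MORPH_CLOSE,np.ones((7,7)))
print("tray",*rects(c,m,.016,1000),sep="\n")
for u,v in [(255,208),(283,209),(433,217)]: print(im[v,u],hsv[v,u])
E
```

```text
blank
([457.0, 291.0], 421.3, -380.9, 72, 31, 12.7)
([454.0, 255.0], 505.0, -377.3, 72, 31, -15.6)
([434.0, 216.0], 596.8, -331.8, 72, 32, 9.5)
tray
([149.0, 268.0], 459.3, 326.0, 201, 151, -10.1)
[121 141 152] [ 19  52 152]
[176 195 203] [ 21  34 203]
[188 207 210] [ 26  27 210]
```

View pics/c1.png

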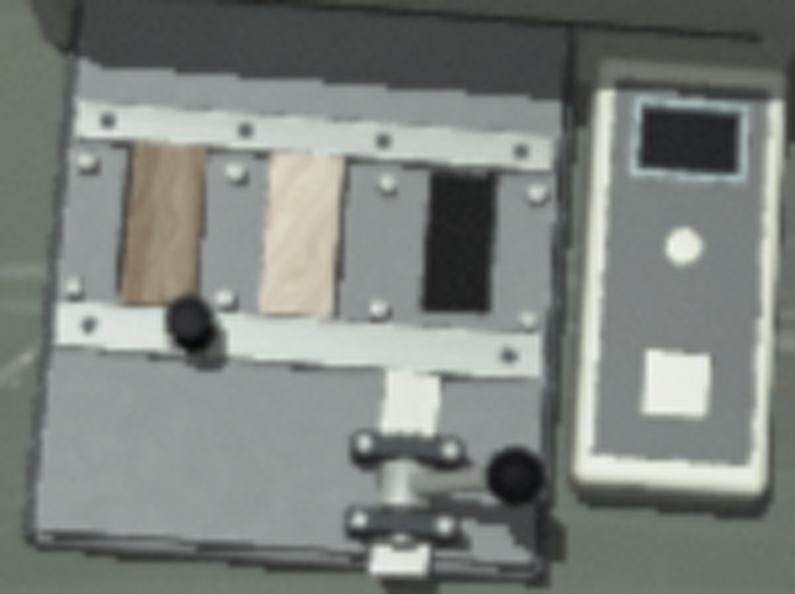

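The crop shows the lands left to right: brown printed tile, light printed tile, bare black land. The knob is at crop (190,325), the lever leans right (locked) with its ball at (515,475), and eight pins are visible. Next I'll fit the printer pose from the pins and keys.

```bash
cat >> h.py <<'E'
import json,os
PR=json.load(open("pr.json")) if os.path.exists("pr.json") else None
def pw(x,y,z=0):
    "printer mm -> world m"
    a=PR["a"]; c,s=np.cos(a),np.sin(a); return np.array([PR["x"]+(c*x-s*y)/1e3,PR["y"]+(s*x+c*y)/1e3,z/1e3])
def wp(x,y):
    a=PR["a"]; c,s=np.cos(a),np.sin(a); dx,dy=(x-PR["x"])*1e3,(y-PR["y"])*1e3; return np.array([c*dx+s*dy,-s*dx+c*dy])
def go(P,phi=None):
    "rows' total in tool axes: shift units of 25mm, turn units of 5deg; phi=world dir (deg) of finger axis y"
    s=bot.read_state(); M=R.from_rotvec(s["eef_rot"]).as_matrix()
    f=np.degrees(np.arctan2(M[1,1],M[0,1])); d=M.T@(np.array(P)-s["ee_pos"])
    t=0 if phi is None else ((phi-f+90)%180-90)
    print("t",round(s["time_s"],2),"pos",s["ee_pos"].round(4),"yaw",round(f,1),"q6",s["q"][5].round(2),"tilt",M[:,2].round(3),"| off/25mm",(d/.025).round(3),"turn/5deg",round(-t/5,2))
E
python3 - <<'E'
from h import *
c=cam("top")
P=[(26,98),(26,33),(26,-33),(26,-98),(-30,98),(-30,33),(-30,-33),(-30,-98)]
U=[(88,163),(237,172),(387,184),(537,194),(73,287),(225,299),(379,309),(528,320)]
W=np.array([ray(c,(u+.5)/5.3-.5+225,(v+.5)/5.3-.5+165,.038)[:2] for u,v in U]); P=np.array(P)/1e3
pm,wm=P.mean(0),W.mean(0); H=(P-pm).T@(W-wm); a=np.arctan2(H[0,1]-H[1,0],H[0,0]+H[1,1])
Rm=np.array([[np.cos(a),-np.sin(a)],[np.sin(a),np.cos(a)]]); t=wm-Rm@pm
print(np.degrees(a),t,((Rm@P.T).T+t-W)*1e3)
json.dump(dict(x=t[0],y=t[1],a=a),open("pr.json","w"))
import h; h.PR=json.load(open("pr.json"))
for n,(u,v),z in[("start",(675,383),46.4),("cancel",(683,245),46.4),("knob",(188,322),73),("ball",(515,475),51+70*np.cos(.7))]:
    w=ray(c,(u+.5)/5.3-.5+225,(v+.5)/5.3-.5+165,z/1e3); print(n,w.round(4),wp(*w[:2]).round(1))
s=cam("scene")
# check scene-camera agreement: print predicted pixels
for q in [(-46,45,73),(-108,-50-70*np.sin(.7),51+70*np.cos(.7)),(-30,98,38)]: print(proj(s,pw(*q)).round(1),proj(c,pw(*q)).round(1))
hs=cv2.cvtColor(s["color"],cv2.COLOR_BGR2GRAY); cv2.imwrite("pics/c2.png",cv2.resize(s["color"][215:305,240:380],None,fx=5.5,fy=5.5,interpolation=cv2.INTER_CUBIC))
b=pw(-108,-50-70*np.sin(.7),121); go(b,90+np.degrees(a))
E
```

```text
-2.878472564659218 [0.59739896 0.02502154] [[ 0.64140657  0.88430951]
 [-0.15822195  0.51014165]
 [ 0.31929335 -0.35194273]
 [-0.04176036 -0.20244784]
 [-0.34596918 -0.5003175 ]
 [ 0.14034188 -0.05639139]
 [-0.31815219  0.25378079]
 [-0.23693812 -0.5371325 ]]
start [ 0.5352 -0.1333  0.0464] [ -54.2 -161.2]
cancel [ 0.5954 -0.1365  0.0464] [   6.1 -161.4]
knob [0.5516 0.0722 0.073 ] [-48.1  44.8]
ball [ 0.486  -0.0631  0.1045] [-106.8  -93.6]
[312.1 258.1] [260.1 224.4]
[362.3 230.7] [322.4 254.8]
[294.4 278.5] [238.6 218.9]
t 0.25 pos [ 0.1698 -0.5492  0.2136] yaw -72.8 q6 -0.02 tilt [-0.     0.001 -1.   ] | off/25mm [ 17.763 -14.796   3.715] turn/5deg 4.01
```

View pics/c2.png

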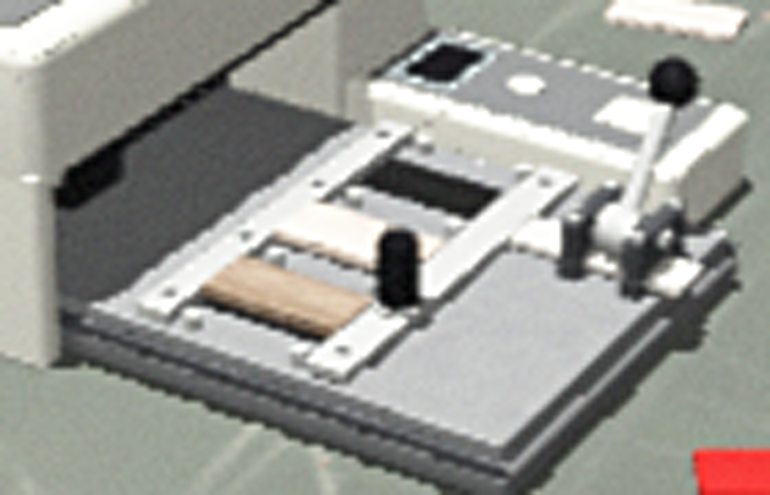

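The scene crop puts the ball at about (362.7,229.6) and the knob top at about (312.4,257.7). Both match my predicted positions within about a pixel, so the printer pose holds. I'll turn first and shut the fingers.

Call:
send_rows(
  motion=[
    {"offset":[0,0,0],"turn":1,"claw":-1},
    {"offset":[0,0,0],"turn":1,"claw":-1},
    {"offset":[0,0,0],"turn":1,"claw":-1},
    {"offset":[0,0,0],"turn":1,"claw":-1},
    {"offset":[0,0,0],"turn":0,"claw":-1},
  ],
)

```text
time_s: 0.88
ee_pos: [0.1698, -0.5493, 0.2138]
eef_rot: [-3.14, 0.076, 0.0]
ft_force: [0.6, -0.7, -0.1]
gripper_width: 0.0444
gripper_force: 0.0
```

Run:
```python
from h import *
go(pw(-108,-137,150),90+np.degrees(PR["a"]))
```

```text
t 0.88 pos [ 0.1698 -0.5493  0.2138] yaw -92.8 q6 0.33 tilt [-0.  0. -1.] | off/25mm [ 11.646 -18.298   2.556] turn/5deg 0.02
```

Call:
send_rows(
  motion=[
    {"offset":[0.58,-0.91,0.1],"turn":0,"claw":-1},
    {"offset":[0.58,-0.91,0.1],"turn":0,"claw":-1},
    {"offset":[0.58,-0.91,0.1],"turn":0,"claw":-1},
    {"offset":[0.58,-0.91,0.1],"turn":0,"claw":-1},
    {"offset":[0.58,-0.91,0.1],"turn":0,"claw":-1},
  ],
)

```text
time_s: 1.5
ee_pos: [0.2482, -0.4386, 0.2014]
eef_rot: [3.141, -0.075, 0.0]
ft_force: [0.9, 0.5, -0.1]
gripper_width: 0.0004
gripper_force: 0.0
```

Call:
send_rows(
  motion=[
    {"offset":[0.58,-0.91,0.1],"turn":0,"claw":-1},
    {"offset":[0.58,-0.91,0.1],"turn":0,"claw":-1},
    {"offset":[0.58,-0.91,0.1],"turn":0,"claw":-1},
    {"offset":[0.58,-0.91,0.1],"turn":0,"claw":-1},
    {"offset":[0.58,-0.91,0.1],"turn":0,"claw":-1},
  ],
)

```text
time_s: 2.12
ee_pos: [0.3263, -0.3285, 0.1889]
eef_rot: [3.141, -0.075, 0.0]
ft_force: [-0.1, -0.8, -0.4]
gripper_width: 0.0002
gripper_force: 0.0
```

Call:
send_rows(
  motion=[
    {"offset":[0.58,-0.91,0.1],"turn":0,"claw":-1},
    {"offset":[0.58,-0.91,0.1],"turn":0,"claw":-1},
    {"offset":[0.58,-0.91,0.1],"turn":0,"claw":-1},
    {"offset":[0.58,-0.91,0.1],"turn":0,"claw":-1},
    {"offset":[0.58,-0.91,0.1],"turn":0,"claw":-1},
  ],
)

```text
time_s: 2.75
ee_pos: [0.4043, -0.2185, 0.1764]
eef_rot: [3.141, -0.075, 0.0]
ft_force: [-0.9, -0.5, -0.1]
gripper_width: 0.0004
gripper_force: 0.0
```

Call:
send_rows(
  motion=[
    {"offset":[0.58,-0.91,0.1],"turn":0,"claw":-1},
    {"offset":[0.58,-0.91,0.1],"turn":0,"claw":-1},
    {"offset":[0.58,-0.91,0.1],"turn":0,"claw":-1},
    {"offset":[0.58,-0.91,0.1],"turn":0,"claw":-1},
    {"offset":[0,0,0],"turn":0,"claw":-1},
  ],
)

```text
time_s: 3.38
ee_pos: [0.4668, -0.1302, 0.1662]
eef_rot: [-3.141, 0.071, 0.0]
ft_force: [0.6, 0.1, 0.0]
gripper_width: 0.0009
gripper_force: 0.0
```

Run:
```python
from h import *
go(pw(-108,-137,95),90+np.degrees(PR["a"]))
```

```text
t 3.38 pos [ 0.4668 -0.1302  0.1662] yaw -92.6 q6 1.32 tilt [-0.  0. -1.] | off/25mm [ 0.592 -0.982  2.85 ] turn/5deg 0.05
```

Call:
send_rows(
  motion=[
    {"offset":[0.2,0,0.95],"turn":0,"claw":-1},
    {"offset":[0.2,0,0.95],"turn":0,"claw":-1},
    {"offset":[0.2,0,0.95],"turn":0,"claw":-1},
    {"offset":[0,-0.6,0],"turn":0,"claw":-1},
    {"offset":[0,-0.6,0],"turn":0,"claw":-1},
  ],
)

```text
time_s: 4.0
ee_pos: [0.4828, -0.1015, 0.0959]
eef_rot: [3.14, -0.078, 0.001]
ft_force: [-0.0, 0.1, -0.0]
gripper_width: 0.0006
gripper_force: 0.0
```

Call:
send_rows(
  motion=[
    {"offset":[0,-0.6,0],"turn":0,"claw":-1},
    {"offset":[0,-0.6,0],"turn":0,"claw":-1},
    {"offset":[0,-0.6,0],"turn":0,"claw":-1},
    {"offset":[0,-0.6,0],"turn":0,"claw":-1},
    {"offset":[0,-0.6,0],"turn":0,"claw":-1},
  ],
)

```text
time_s: 4.62
ee_pos: [0.4865, -0.0258, 0.0955]
eef_rot: [-3.141, 0.077, -0.001]
ft_force: [0.4, -1.2, 1.5]
gripper_width: 0.0008
gripper_force: 0.7
```

Call:
send_rows(
  motion=[
    {"offset":[0,-0.4,0],"turn":0,"claw":-1},
    {"offset":[0,-0.4,0],"turn":0,"claw":-1},
    {"offset":[0,-0.1,0],"turn":0,"claw":-1},
    {"offset":[0,0,0],"turn":0,"claw":-1},
  ],
)

```text
time_s: 5.12
ee_pos: [0.4875, -0.0043, 0.0951]
eef_rot: [-3.14, 0.077, 0.001]
ft_force: [-0.3, -0.2, 0.1]
gripper_width: 0.0006
gripper_force: 0.0
```

Run:
```python
from h import *
s=bot.read_state(); print(wp(*s["ee_pos"][:2]),s["ft_force"])
c=cam("top"); cv2.imwrite("pics/c3.png",cv2.resize(c["color"][165:277,225:375],None,fx=5.3,fy=5.3,interpolation=cv2.INTER_CUBIC))
```

```text
[-108.3265342   -34.82953274] [-0.28910129 -0.22025201  0.09354633]
```

View pics/c3.png

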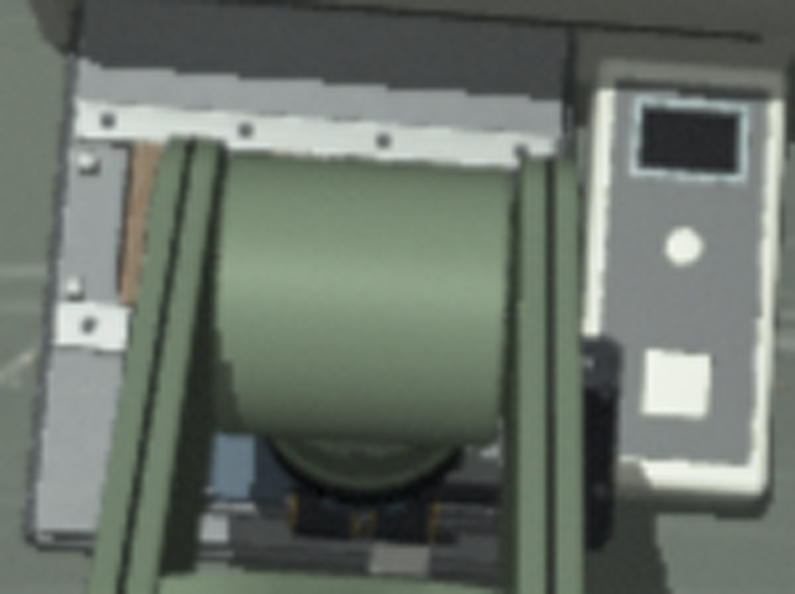

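The view is mostly blocked by the arm. By finger position the ball is near y = -9, so the lever should be about 0.08 rad. On to the knob.

Run:
```python
from h import *
go(pw(-47,45,48),90+np.degrees(PR["a"]))
```

```text
t 5.17 pos [ 0.4875 -0.0045  0.0951] yaw -92.8 q6 1.59 tilt [-0.  0. -1.] | off/25mm [ 2.453 -3.198  1.885] turn/5deg 0.01
```

Call:
send_rows(
  motion=[
    {"offset":[0,0.2,-1],"turn":0,"claw":-1},
    {"offset":[0,0,-1],"turn":0,"claw":0},
    {"offset":[0.6,-0.85,0],"turn":0,"claw":0},
    {"offset":[0.6,-0.85,0],"turn":0,"claw":0},
    {"offset":[0.6,-0.85,0],"turn":0,"claw":0},
  ],
)

```text
time_s: 5.8
ee_pos: [0.5359, 0.0522, 0.1454]
eef_rot: [-3.14, 0.079, -0.001]
ft_force: [-0.3, -0.1, 0.2]
gripper_width: 0.0381
gripper_force: 0.0
```

Call:
send_rows(
  motion=[
    {"offset":[0.6,-0.85,0],"turn":0,"claw":0},
    {"offset":[0.05,0,0.95],"turn":0,"claw":0},
    {"offset":[0,0,0.95],"turn":0,"claw":0},
    {"offset":[0,0,0.95],"turn":0,"claw":0},
    {"offset":[0,0,0.95],"turn":0,"claw":0},
  ],
)

```text
time_s: 6.42
ee_pos: [0.5528, 0.072, 0.0495]
eef_rot: [-3.14, 0.079, -0.0]
ft_force: [0.5, -0.2, 0.0]
gripper_width: 0.0455
gripper_force: 0.0
```

Call:
send_rows(
  motion=[
    {"offset":[0,0,0.08],"turn":0,"claw":0},
    {"offset":[0,0,0],"turn":0,"claw":-1},
    {"offset":[0,0,0],"turn":0,"claw":-1},
    {"offset":[0,0,0],"turn":0,"claw":-1},
  ],
)

```text
time_s: 6.92
ee_pos: [0.5534, 0.0733, 0.0492]
eef_rot: [-3.138, 0.079, -0.003]
ft_force: [0.1, -0.5, 1.2]
gripper_width: 0.0192
gripper_force: 30.0
```

Run:
```python
from h import *
s=bot.read_state(); print(wp(*s["ee_pos"][:2]),s["ft_force"],s["gripper_width"])
```

```text
[-46.35627039  45.98238233] [ 0.09521589 -0.47274472  1.19386195] 0.019180925690993392
```

Call:
send_rows(
  motion=[
    {"offset":[-0.22,0,0],"turn":0,"claw":-1},
    {"offset":[-0.22,0,0],"turn":0,"claw":-1},
    {"offset":[-0.22,0,0],"turn":0,"claw":-1},
    {"offset":[-0.2,0,0],"turn":0,"claw":-1},
    {"offset":[0,0,0],"turn":0,"claw":-1},
  ],
)

```text
time_s: 7.55
ee_pos: [0.532, 0.0743, 0.0491]
eef_rot: [-3.139, 0.078, -0.005]
ft_force: [1.6, 5.5, 2.4]
gripper_width: 0.0194
gripper_force: 30.0
```

Call:
send_rows(
  motion=[
    {"offset":[0,0,0],"turn":0,"claw":0.1},
    {"offset":[0,0,0],"turn":0,"claw":0.1},
    {"offset":[0,0,-0.9],"turn":0,"claw":0.1},
    {"offset":[0,0,-0.9],"turn":0,"claw":0.1},
    {"offset":[0,0,0],"turn":0,"claw":0.1},
  ],
)

```text
time_s: 8.18
ee_pos: [0.5319, 0.0731, 0.0943]
eef_rot: [3.14, -0.077, 0.004]
ft_force: [-0.2, -0.4, -0.1]
gripper_width: 0.0502
gripper_force: 0.0
```

Run:
```python
from h import *
s=bot.read_state(); print(wp(*s["ee_pos"][:2]))
c=cam("scene"); cv2.imwrite("pics/c4.png",cv2.resize(c["color"][200:310,240:400],None,fx=5,fy=5,interpolation=cv2.INTER_CUBIC))
go(pw(0,66,32.5),90+np.degrees(PR["a"]))
```

```text
[-67.81643872  44.71084001]
t 8.22 pos [0.531  0.073  0.0932] yaw -92.8 q6 1.74 tilt [ 0. -0. -1.] | off/25mm [ 2.749 -0.854  2.429] turn/5deg 0.01
```

View pics/c4.png

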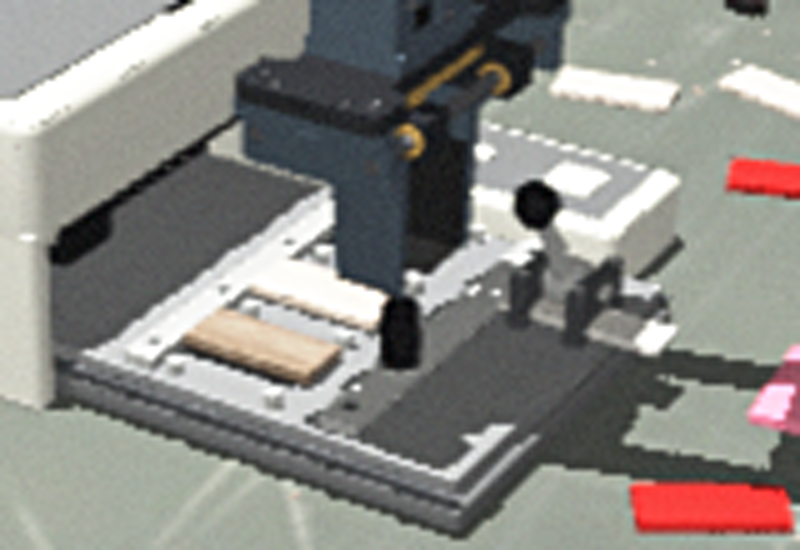

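The lever now leans left, the jaw is open, and both printed tiles are still on their lands. I'll grasp the left tile.

Call:
send_rows(
  motion=[
    {"offset":[0.92,-0.28,0],"turn":0,"claw":0.1},
    {"offset":[0.92,-0.28,0],"turn":0,"claw":0.1},
    {"offset":[0.91,-0.29,0],"turn":0,"claw":0.1},
    {"offset":[0,0,0],"turn":0,"claw":0.1},
    {"offset":[0,0,0.8],"turn":0,"claw":0.1},
  ],
)

```text
time_s: 8.85
ee_pos: [0.6005, 0.091, 0.073]
eef_rot: [3.14, -0.077, 0.0]
ft_force: [-1.0, -0.3, 0.1]
gripper_width: 0.0503
gripper_force: 0.0
```

Call:
send_rows(
  motion=[
    {"offset":[0,0,0.8],"turn":0,"claw":0.1},
    {"offset":[0,0,0.8],"turn":0,"claw":0.1},
    {"offset":[0,0,0],"turn":0,"claw":0.1},
    {"offset":[0,0,0],"turn":0,"claw":-1},
    {"offset":[0,0,0],"turn":0,"claw":-1},
  ],
)

```text
time_s: 9.48
ee_pos: [0.6003, 0.091, 0.0332]
eef_rot: [3.14, -0.077, -0.001]
ft_force: [-0.6, 0.3, 0.2]
gripper_width: 0.0329
gripper_force: 0.1
```

Call:
send_rows(
  motion=[
    {"offset":[0,0,0],"turn":0,"claw":-1},
    {"offset":[0,0,-0.5],"turn":0,"claw":-1},
    {"offset":[0,0,-1],"turn":0,"claw":-1},
    {"offset":[0,0,-1],"turn":0,"claw":-1},
    {"offset":[0,0,-1],"turn":0,"claw":-1},
  ],
)

```text
time_s: 10.1
ee_pos: [0.6012, 0.0913, 0.1225]
eef_rot: [-3.14, 0.077, -0.002]
ft_force: [0.2, -0.7, -0.1]
gripper_width: 0.0313
gripper_force: 30.0
```

```bash
cat >> h.py <<'E'
def tr(x,y,z=0,C=(.4593,.3260),a=np.radians(-10.1)):
    c,s=np.cos(a),np.sin(a); return np.array([C[0]+(c*x-s*y)/1e3,C[1]+(s*x+c*y)/1e3,z/1e3])
E
python3 - <<'E'
from h import *
s=bot.read_state(); print(s["gripper_width"],s["gripper_force"])
go(tr(0,29,8.5),79.9)
go(tr(0,-29,8.5),79.9)
E
```

```text
0.03127130796153489 29.99973714351654
t 10.1 pos [0.6012 0.0913 0.1225] yaw -92.8 q6 1.75 tilt [ 0.001  0.    -1.   ] | off/25mm [ -5.991 -10.249   4.555] turn/5deg 1.46
t 10.1 pos [0.6012 0.0913 0.1225] yaw -92.8 q6 1.75 tilt [ 0.001  0.    -1.   ] | off/25mm [-6.285 -7.947  4.554] turn/5deg 1.46
```

Call:
send_rows(
  motion=[
    {"offset":[-0.55,-0.93,0],"turn":0,"claw":-1},
    {"offset":[-0.55,-0.93,0],"turn":0,"claw":-1},
    {"offset":[-0.55,-0.93,0],"turn":0,"claw":-1},
    {"offset":[-0.55,-0.93,0],"turn":0,"claw":-1},
    {"offset":[-0.55,-0.93,0],"turn":0,"claw":-1},
  ],
)

```text
time_s: 10.72
ee_pos: [0.5379, 0.2116, 0.1218]
eef_rot: [-3.14, 0.077, -0.002]
ft_force: [0.4, 0.4, 0.6]
gripper_width: 0.0315
gripper_force: 30.0
```

Call:
send_rows(
  motion=[
    {"offset":[-0.54,-0.93,0],"turn":0,"claw":-1},
    {"offset":[-0.54,-0.93,0],"turn":0,"claw":-1},
    {"offset":[-0.54,-0.93,0],"turn":0,"claw":-1},
    {"offset":[-0.54,-0.93,0],"turn":0,"claw":-1},
    {"offset":[-0.54,-0.93,0],"turn":0,"claw":-1},
  ],
)

```text
time_s: 11.35
ee_pos: [0.4761, 0.3311, 0.1217]
eef_rot: [-3.14, 0.077, -0.002]
ft_force: [-0.1, -0.6, -0.1]
gripper_width: 0.0314
gripper_force: 30.0
```

Call:
send_rows(
  motion=[
    {"offset":[-0.54,-0.93,0],"turn":0,"claw":-1},
    {"offset":[0,0,0],"turn":0.73,"claw":-1},
    {"offset":[0,0,0],"turn":0.73,"claw":-1},
    {"offset":[0,0,0],"turn":0,"claw":-1},
  ],
)

```text
time_s: 11.85
ee_pos: [0.4641, 0.3543, 0.1215]
eef_rot: [-3.129, 0.276, -0.002]
ft_force: [-0.3, -0.4, -0.7]
gripper_width: 0.0312
gripper_force: 30.0
```

Run:
```python
from h import *
s=bot.read_state(); print(s["gripper_width"],s["gripper_force"])
go(tr(0,29,7.5),79.9)
```

```text
0.031177264167497894 29.999974071979523
t 11.85 pos [0.4641 0.3543 0.1215] yaw -100.1 q6 2.38 tilt [ 0.001  0.001 -1.   ] | off/25mm [ 0.005 -0.009  4.561] turn/5deg 0.01
```

Call:
send_rows(
  motion=[
    {"offset":[0,0,1],"turn":0,"claw":-1},
    {"offset":[0,0,1],"turn":0,"claw":-1},
    {"offset":[0,0,1],"turn":0,"claw":-1},
    {"offset":[0,0,1],"turn":0,"claw":-1},
    {"offset":[0,0,0.3],"turn":0,"claw":-1},
  ],
)

```text
time_s: 12.48
ee_pos: [0.4633, 0.3534, 0.0121]
eef_rot: [3.128, -0.276, -0.003]
ft_force: [0.4, 0.3, 0.0]
gripper_width: 0.0314
gripper_force: 30.0
```

Call:
send_rows(
  motion=[
    {"offset":[0,0,0.25],"turn":0,"claw":-1},
    {"offset":[0,0,0],"turn":0,"claw":-1},
    {"offset":[0,0,0],"turn":0,"claw":0},
    {"offset":[0,0,0],"turn":0,"claw":0},
    {"offset":[0,0,-0.5],"turn":0,"claw":0},
  ],
)

```text
time_s: 13.1
ee_pos: [0.4634, 0.3536, 0.0194]
eef_rot: [3.128, -0.277, -0.002]
ft_force: [-0.4, -1.2, 0.2]
gripper_width: 0.0452
gripper_force: 0.0
```

Call:
send_rows(
  motion=[
    {"offset":[0,0,-1],"turn":0,"claw":0.1},
    {"offset":[0,0,-1],"turn":0,"claw":0.1},
    {"offset":[0,0,-1],"turn":-0.73,"claw":0.1},
    {"offset":[0,0,-1],"turn":-0.73,"claw":0.1},
    {"offset":[0,0,0],"turn":0,"claw":0.1},
  ],
)

```text
time_s: 13.72
ee_pos: [0.4652, 0.355, 0.1223]
eef_rot: [-3.137, 0.078, -0.008]
ft_force: [0.4, 0.4, -0.5]
gripper_width: 0.0503
gripper_force: 0.0
```

Run:
```python
from h import *
go(pw(0,0,33),90+np.degrees(PR["a"]))
```

```text
t 13.72 pos [0.4652 0.355  0.1223] yaw -92.9 q6 2.25 tilt [ 0.005  0.003 -1.   ] | off/25mm [ 5.922 12.931  3.551] turn/5deg 0.0
```

Call:
send_rows(
  motion=[
    {"offset":[0.45,0.99,0],"turn":0,"claw":0.1},
    {"offset":[0.45,0.99,0],"turn":0,"claw":0.1},
    {"offset":[0.45,0.99,0],"turn":0,"claw":0.1},
    {"offset":[0.45,0.99,0],"turn":0,"claw":0.1},
    {"offset":[0.45,0.99,0],"turn":0,"claw":0.1},
  ],
)

```text
time_s: 14.35
ee_pos: [0.5136, 0.2265, 0.1184]
eef_rot: [3.14, -0.079, -0.002]
ft_force: [-0.1, 0.6, -0.3]
gripper_width: 0.0505
gripper_force: 0.0
```

Call:
send_rows(
  motion=[
    {"offset":[0.45,0.99,0],"turn":0,"claw":0.1},
    {"offset":[0.45,0.99,0],"turn":0,"claw":0.1},
    {"offset":[0.45,0.99,0],"turn":0,"claw":0.1},
    {"offset":[0.46,0.99,0],"turn":0,"claw":0.1},
    {"offset":[0.46,0.99,0],"turn":0,"claw":0.1},
  ],
)

```text
time_s: 14.98
ee_pos: [0.5642, 0.1002, 0.1184]
eef_rot: [3.14, -0.079, -0.003]
ft_force: [-0.0, -0.5, 0.1]
gripper_width: 0.0499
gripper_force: 0.0
```

Call:
send_rows(
  motion=[
    {"offset":[0.46,1,0],"turn":0,"claw":0.1},
    {"offset":[0.46,1,0],"turn":0,"claw":0.1},
    {"offset":[0.46,1,0],"turn":0,"claw":0.1},
    {"offset":[0,0,0],"turn":0,"claw":0.1},
    {"offset":[0,0,1],"turn":0,"claw":0.1},
  ],
)

```text
time_s: 15.6
ee_pos: [0.5963, 0.025, 0.0952]
eef_rot: [-3.14, 0.08, -0.005]
ft_force: [0.0, 0.8, -0.4]
gripper_width: 0.0497
gripper_force: 0.0
```

Call:
send_rows(
  motion=[
    {"offset":[0,0,1],"turn":0,"claw":0.1},
    {"offset":[0,0,1],"turn":0,"claw":0.1},
    {"offset":[0,0,0.55],"turn":0,"claw":0.1},
    {"offset":[0,0,0],"turn":0,"claw":0.1},
    {"offset":[0,0,0],"turn":0,"claw":-1},
  ],
)

```text
time_s: 16.23
ee_pos: [0.5953, 0.0251, 0.0308]
eef_rot: [-3.141, 0.077, -0.0]
ft_force: [1.0, 1.0, -0.3]
gripper_width: 0.0431
gripper_force: 0.0
```

Call:
send_rows(
  motion=[
    {"offset":[0,0,0],"turn":0,"claw":-1},
    {"offset":[0,0,0],"turn":0,"claw":-1},
    {"offset":[0,0,-1],"turn":0,"claw":-1},
    {"offset":[0,0,-1],"turn":0,"claw":-1},
    {"offset":[0,0,-1.0],"turn":0,"claw":-1},
  ],
)

```text
time_s: 16.85
ee_pos: [0.5952, 0.0243, 0.1063]
eef_rot: [3.14, -0.077, -0.001]
ft_force: [-0.1, -0.0, -0.4]
gripper_width: 0.0312
gripper_force: 30.0
```

Call:
send_rows(
  motion=[
    {"offset":[0,0,-0.6],"turn":0,"claw":-1},
    {"offset":[0,0,0],"turn":0,"claw":-1},
  ],
)

```text
time_s: 17.1
ee_pos: [0.5959, 0.0245, 0.1216]
eef_rot: [3.14, -0.077, 0.003]
ft_force: [0.1, 0.4, -0.5]
gripper_width: 0.0314
gripper_force: 30.0
```

Run:
```python
from h import *
go(tr(0,-29,8.5),79.9)
```

```text
t 17.1 pos [0.5959 0.0245 0.1216] yaw -92.8 q6 1.64 tilt [ 0.002 -0.    -1.   ] | off/25mm [ -6.21  -10.625   4.508] turn/5deg 1.46
```

Call:
send_rows(
  motion=[
    {"offset":[-0.56,-0.97,0],"turn":0,"claw":-1},
    {"offset":[-0.56,-0.97,0],"turn":0,"claw":-1},
    {"offset":[-0.56,-0.97,0],"turn":0,"claw":-1},
    {"offset":[-0.56,-0.97,0],"turn":0,"claw":-1},
    {"offset":[-0.56,-0.97,0],"turn":0,"claw":-1},
  ],
)

```text
time_s: 17.73
ee_pos: [0.5301, 0.1496, 0.1192]
eef_rot: [3.14, -0.078, -0.004]
ft_force: [-0.5, 0.2, -0.0]
gripper_width: 0.0314
gripper_force: 30.0
```

Call:
send_rows(
  motion=[
    {"offset":[-0.57,-0.97,0],"turn":0,"claw":-1},
    {"offset":[-0.57,-0.97,0],"turn":0,"claw":-1},
    {"offset":[-0.57,-0.97,0],"turn":0,"claw":-1},
    {"offset":[-0.57,-0.96,0],"turn":0,"claw":-1},
    {"offset":[-0.57,-0.96,0],"turn":0,"claw":-1},
  ],
)

```text
time_s: 18.35
ee_pos: [0.465, 0.2736, 0.1193]
eef_rot: [3.139, -0.077, -0.003]
ft_force: [-0.1, 0.6, -0.6]
gripper_width: 0.0317
gripper_force: 30.0
```

Call:
send_rows(
  motion=[
    {"offset":[-0.56,-0.96,0],"turn":0,"claw":-1},
    {"offset":[0,0,0],"turn":0.73,"claw":-1},
    {"offset":[0,0,0],"turn":0.73,"claw":-1},
    {"offset":[0,0,0],"turn":0,"claw":-1},
  ],
)

```text
time_s: 18.85
ee_pos: [0.4527, 0.2976, 0.1195]
eef_rot: [3.128, -0.276, -0.003]
ft_force: [0.1, 0.0, -0.8]
gripper_width: 0.0314
gripper_force: 30.0
```

Call:
send_rows(
  motion=[
    {"offset":[0,0,1],"turn":0,"claw":-1},
    {"offset":[0,0,1],"turn":0,"claw":-1},
    {"offset":[0,0,1],"turn":0,"claw":-1},
    {"offset":[0,0,1],"turn":0,"claw":-1},
    {"offset":[0,0,0.3],"turn":0,"claw":-1},
  ],
)

```text
time_s: 19.48
ee_pos: [0.4522, 0.297, 0.0113]
eef_rot: [3.127, -0.276, -0.005]
ft_force: [-1.5, -0.1, -0.7]
gripper_width: 0.0314
gripper_force: 30.0
```

Call:
send_rows(
  motion=[
    {"offset":[0,0,0.25],"turn":0,"claw":-1},
    {"offset":[0,0,0],"turn":0,"claw":-1},
    {"offset":[0,0,0],"turn":0,"claw":0},
    {"offset":[0,0,0],"turn":0,"claw":0},
    {"offset":[0,0,-0.5],"turn":0,"claw":0},
  ],
)

```text
time_s: 20.1
ee_pos: [0.4528, 0.2976, 0.0195]
eef_rot: [3.128, -0.277, -0.002]
ft_force: [0.2, 0.5, 0.0]
gripper_width: 0.0456
gripper_force: 0.0
```

Call:
send_rows(
  motion=[
    {"offset":[0,0,-1],"turn":0,"claw":0.1},
    {"offset":[0,0,-1],"turn":0,"claw":0.1},
    {"offset":[0,0,-1],"turn":-1,"claw":0.1},
    {"offset":[0,0,-1],"turn":-1,"claw":0.1},
    {"offset":[0,0,0],"turn":0,"claw":0.1},
  ],
)

```text
time_s: 20.72
ee_pos: [0.4548, 0.2988, 0.1221]
eef_rot: [-3.139, 0.005, -0.008]
ft_force: [0.8, 0.3, -0.2]
gripper_width: 0.0502
gripper_force: 0.0
```

```bash
cat >> h.py <<'E'
def blanks(c):
    hsv=cv2.cvtColor(c["color"],cv2.COLOR_BGR2HSV)
    m=((hsv[...,2]>150)&(hsv[...,1]<70)).astype(np.uint8)*255
    m[:190]=0;m[:,:390]=0;m[340:]=0;m[:,490:]=0
    return rects(c,m,.006)
E
python3 - <<'E'
from h import *
c=cam("top"); cv2.imwrite("pics/t5.png",c["color"][100:350,60:500]); print(*blanks(c),sep="\n")
go((.4213,-.3809,.002),102.7)
for n,(u,v) in [("jar?",(442,152))]: print(ray(c,u,v,.1))
E
```

```text
([457.0, 291.0], 421.5, -380.9, 72, 32, 12.7)
([454.0, 255.0], 504.8, -377.0, 73, 33, -15.6)
([434.0, 215.0], 599.8, -331.2, 78, 33, 9.8)
t 20.77 pos [0.4538 0.2982 0.1206] yaw -90.2 q6 2.13 tilt [ 0.002  0.001 -1.   ] | off/25mm [-1.216 27.174  4.705] turn/5deg -2.58
[ 0.7207778  -0.32611872  0.1       ]
```

View pics/t5.png

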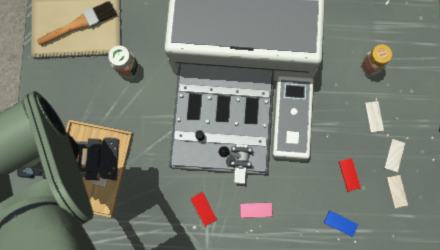

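All three lands are bare and the printed tiles are in the tray, partly hidden by the arm. The blanks haven't moved. I'll go to the front blank at (457,291).

Call:
send_rows(
  motion=[
    {"offset":[0,0.9,-0.6],"turn":0,"claw":0.1},
    {"offset":[0,1,-0.6],"turn":0,"claw":0.1},
    {"offset":[-0.05,1,0],"turn":0,"claw":0.1},
    {"offset":[-0.05,1,0],"turn":0,"claw":0.1},
    {"offset":[-0.05,1,0],"turn":0,"claw":0.1},
  ],
)

```text
time_s: 21.4
ee_pos: [0.4486, 0.1734, 0.1492]
eef_rot: [3.141, -0.005, -0.002]
ft_force: [-0.2, 0.0, 0.7]
gripper_width: 0.0503
gripper_force: 0.0
```

Call:
send_rows(
  motion=[
    {"offset":[-0.05,1,0],"turn":0,"claw":0.1},
    {"offset":[-0.05,1,0],"turn":0,"claw":0.1},
    {"offset":[-0.05,1,0],"turn":0,"claw":0.1},
    {"offset":[-0.05,1,0],"turn":0,"claw":0.1},
    {"offset":[-0.05,1,0],"turn":0,"claw":0.1},
  ],
)

```text
time_s: 22.02
ee_pos: [0.4417, 0.0487, 0.1492]
eef_rot: [3.141, -0.005, -0.002]
ft_force: [0.2, 0.2, -0.4]
gripper_width: 0.0501
gripper_force: 0.0
```

Call:
send_rows(
  motion=[
    {"offset":[-0.05,1,0],"turn":0,"claw":0.1},
    {"offset":[-0.05,1,0],"turn":0,"claw":0.1},
    {"offset":[-0.05,1,0],"turn":0,"claw":0.1},
    {"offset":[-0.05,1,0],"turn":0,"claw":0.1},
    {"offset":[-0.05,1,0],"turn":0,"claw":0.1},
  ],
)

```text
time_s: 22.65
ee_pos: [0.435, -0.076, 0.1492]
eef_rot: [3.141, -0.005, -0.002]
ft_force: [0.6, 0.0, 0.6]
gripper_width: 0.0502
gripper_force: 0.0
```

Call:
send_rows(
  motion=[
    {"offset":[-0.05,1,0],"turn":0,"claw":0.1},
    {"offset":[-0.05,1,0],"turn":0,"claw":0.1},
    {"offset":[-0.05,1,0],"turn":0,"claw":0.1},
    {"offset":[-0.05,1,0],"turn":0,"claw":0.1},
    {"offset":[-0.05,1,0],"turn":0,"claw":0.1},
  ],
)

```text
time_s: 23.28
ee_pos: [0.4283, -0.2007, 0.1492]
eef_rot: [-3.141, 0.005, 0.003]
ft_force: [0.6, 0.1, -0.7]
gripper_width: 0.0503
gripper_force: 0.0
```

Call:
send_rows(
  motion=[
    {"offset":[-0.05,1,0],"turn":0,"claw":0.1},
    {"offset":[-0.05,1,0],"turn":0,"claw":0.1},
    {"offset":[-0.05,1,0],"turn":0,"claw":0.1},
    {"offset":[-0.05,1,0],"turn":0,"claw":0.1},
    {"offset":[-0.05,1,0],"turn":0,"claw":0.1},
  ],
)

```text
time_s: 23.9
ee_pos: [0.4217, -0.3254, 0.1492]
eef_rot: [-3.141, 0.006, 0.002]
ft_force: [1.4, -0.2, 0.5]
gripper_width: 0.0506
gripper_force: 0.0
```

Call:
send_rows(
  motion=[
    {"offset":[0,1,0],"turn":0,"claw":0.1},
    {"offset":[0,1,0],"turn":-0.86,"claw":0.1},
    {"offset":[0,0,0],"turn":-0.86,"claw":0.1},
    {"offset":[0,0,0],"turn":-0.86,"claw":0.1},
    {"offset":[0,0,0],"turn":0,"claw":0.1},
  ],
)

```text
time_s: 24.52
ee_pos: [0.4225, -0.375, 0.1493]
eef_rot: [-3.122, -0.347, 0.001]
ft_force: [0.4, 0.2, 0.2]
gripper_width: 0.05
gripper_force: 0.0
```

Run:
```python
from h import *
go((.4213,-.3809,.002),102.7)
```

```text
t 24.52 pos [ 0.4225 -0.375   0.1493] yaw -77.3 q6 0.6 tilt [-0.001  0.    -1.   ] | off/25mm [-0.097  0.224  5.89 ] turn/5deg -0.0
```

Call:
send_rows(
  motion=[
    {"offset":[-0.1,0.22,1],"turn":0,"claw":0.1},
    {"offset":[0,0,1],"turn":0,"claw":0.1},
    {"offset":[0,0,1],"turn":0,"claw":0.1},
    {"offset":[0,0,1],"turn":0,"claw":0.1},
    {"offset":[0,0,1],"turn":0,"claw":0.1},
  ],
)

```text
time_s: 25.15
ee_pos: [0.4217, -0.3806, 0.0237]
eef_rot: [3.122, 0.347, -0.0]
ft_force: [-0.1, -0.9, -0.6]
gripper_width: 0.0499
gripper_force: 0.0
```

Call:
send_rows(
  motion=[
    {"offset":[0,0,0.5],"turn":0,"claw":0.1},
    {"offset":[0,0,0.33],"turn":0,"claw":0.1},
    {"offset":[0,0,0],"turn":0,"claw":-1},
    {"offset":[0,0,0],"turn":0,"claw":-1},
    {"offset":[0,0,0],"turn":0,"claw":-1},
  ],
)

```text
time_s: 25.78
ee_pos: [0.4224, -0.3808, 0.0045]
eef_rot: [3.121, 0.349, 0.002]
ft_force: [-0.3, 0.2, 1.6]
gripper_width: 0.0309
gripper_force: 30.0
```

Call:
send_rows(
  motion=[
    {"offset":[0,0,-1],"turn":0,"claw":-1},
    {"offset":[0,0,-1],"turn":0,"claw":-1},
    {"offset":[0,0,-1],"turn":1,"claw":-1},
    {"offset":[0,0,-1],"turn":1,"claw":-1},
    {"offset":[0,0,-1],"turn":1.0,"claw":-1},
  ],
)

```text
time_s: 26.4
ee_pos: [0.422, -0.3804, 0.13]
eef_rot: [3.14, -0.065, 0.001]
ft_force: [1.0, 0.9, -1.1]
gripper_width: 0.0307
gripper_force: 30.0
```

Call:
send_rows(
  motion=[
    {"offset":[0,0,-0.5],"turn":0.12,"claw":-1},
    {"offset":[0,0,0],"turn":0,"claw":-1},
  ],
)

```text
time_s: 26.65
ee_pos: [0.4223, -0.3807, 0.1419]
eef_rot: [3.139, -0.076, 0.002]
ft_force: [-0.2, 0.1, 0.2]
gripper_width: 0.031
gripper_force: 30.0
```

Run:
```python
from h import *
s=bot.read_state(); print(s["gripper_width"],s["gripper_force"])
go(pw(-4,66,35),90+np.degrees(PR["a"]))
```

```text
0.03104019727529709 29.99991148710251
t 26.65 pos [ 0.4223 -0.3807  0.1419] yaw -92.8 q6 0.87 tilt [ 0.001 -0.001 -1.   ] | off/25mm [  6.056 -19.191   4.262] turn/5deg 0.02
```

Call:
send_rows(
  motion=[
    {"offset":[0.3,-0.96,0],"turn":0,"claw":-1},
    {"offset":[0.3,-0.96,0],"turn":0,"claw":-1},
    {"offset":[0.3,-0.96,0],"turn":0,"claw":-1},
    {"offset":[0.3,-0.96,0],"turn":0,"claw":-1},
    {"offset":[0.3,-0.96,0],"turn":0,"claw":-1},
  ],
)

```text
time_s: 27.28
ee_pos: [0.4649, -0.2612, 0.1398]
eef_rot: [-3.139, 0.076, 0.003]
ft_force: [0.0, 0.4, -0.7]
gripper_width: 0.0307
gripper_force: 30.0
```

Call:
send_rows(
  motion=[
    {"offset":[0.3,-0.96,0],"turn":0,"claw":-1},
    {"offset":[0.3,-0.96,0],"turn":0,"claw":-1},
    {"offset":[0.3,-0.96,0],"turn":0,"claw":-1},
    {"offset":[0.3,-0.96,0],"turn":0,"claw":-1},
    {"offset":[0.3,-0.96,0],"turn":0,"claw":-1},
  ],
)

```text
time_s: 27.9
ee_pos: [0.5081, -0.1434, 0.1398]
eef_rot: [-3.14, 0.076, 0.004]
ft_force: [0.6, -0.1, -1.1]
gripper_width: 0.0309
gripper_force: 30.0
```

Call:
send_rows(
  motion=[
    {"offset":[0.3,-0.96,0],"turn":0,"claw":-1},
    {"offset":[0.3,-0.96,0],"turn":0,"claw":-1},
    {"offset":[0.3,-0.96,0],"turn":0,"claw":-1},
    {"offset":[0.3,-0.96,0],"turn":0,"claw":-1},
    {"offset":[0.3,-0.96,0],"turn":0,"claw":-1},
  ],
)

```text
time_s: 28.52
ee_pos: [0.5515, -0.0255, 0.1398]
eef_rot: [-3.141, 0.076, 0.004]
ft_force: [-0.0, -0.3, 0.2]
gripper_width: 0.0312
gripper_force: 30.0
```

Call:
send_rows(
  motion=[
    {"offset":[0.31,-0.96,0],"turn":0,"claw":-1},
    {"offset":[0.31,-0.96,0],"turn":0,"claw":-1},
    {"offset":[0.31,-0.96,0],"turn":0,"claw":-1},
    {"offset":[0.31,-0.96,0],"turn":0,"claw":-1},
    {"offset":[0.31,-0.96,0],"turn":0,"claw":-1},
  ],
)

```text
time_s: 29.15
ee_pos: [0.5961, 0.0922, 0.1396]
eef_rot: [3.14, -0.076, -0.004]
ft_force: [0.9, 0.8, -0.2]
gripper_width: 0.0309
gripper_force: 30.0
```

Call:
send_rows(
  motion=[
    {"offset":[0,0,0],"turn":0,"claw":-1},
    {"offset":[0,0,1],"turn":0,"claw":-1},
    {"offset":[0,0,1],"turn":0,"claw":-1},
    {"offset":[0,0,0],"turn":0,"claw":-1},
  ],
)

```text
time_s: 29.65
ee_pos: [0.5943, 0.0904, 0.0886]
eef_rot: [3.139, -0.077, -0.01]
ft_force: [0.4, -0.2, -0.4]
gripper_width: 0.0306
gripper_force: 30.0
```

Run:
```python
from h import *
go(pw(-4,66,38),90+np.degrees(PR["a"]))
```

```text
t 29.65 pos [0.5943 0.0904 0.0886] yaw -92.8 q6 1.75 tilt [-0.006 -0.001 -1.   ] | off/25mm [ 0.109 -0.037  2.025] turn/5deg 0.01
```

Call:
send_rows(
  motion=[
    {"offset":[0.1,-0.04,0.9],"turn":0,"claw":-1},
    {"offset":[0,0,0.7],"turn":0,"claw":-1},
    {"offset":[0,0,0.3],"turn":0,"claw":-1},
    {"offset":[0,0,0.1],"turn":0,"claw":-1},
    {"offset":[0,0,0],"turn":0,"claw":-1},
  ],
)

```text
time_s: 30.28
ee_pos: [0.5995, 0.0924, 0.0416]
eef_rot: [-3.141, 0.077, -0.001]
ft_force: [-0.3, 0.5, -0.2]
gripper_width: 0.031
gripper_force: 30.0
```

Call:
send_rows(
  motion=[
    {"offset":[0,0,0],"turn":0,"claw":0},
    {"offset":[0,0,0],"turn":0,"claw":0},
    {"offset":[0,0,-0.6],"turn":0,"claw":0.1},
    {"offset":[0,0,-1],"turn":0,"claw":0.1},
    {"offset":[0,0,-1],"turn":0,"claw":0.1},
  ],
)

```text
time_s: 30.9
ee_pos: [0.5995, 0.0925, 0.108]
eef_rot: [-3.141, 0.077, -0.002]
ft_force: [-0.3, 0.5, 0.0]
gripper_width: 0.0498
gripper_force: 0.0
```

Call:
send_rows(
  motion=[
    {"offset":[0,0,-1],"turn":0,"claw":0.1},
    {"offset":[0,0,-0.4],"turn":0,"claw":0.1},
    {"offset":[0,0,0],"turn":0,"claw":0.1},
  ],
)

```text
time_s: 31.28
ee_pos: [0.5996, 0.0925, 0.1422]
eef_rot: [-3.14, 0.077, -0.003]
ft_force: [0.0, -0.0, -0.5]
gripper_width: 0.0502
gripper_force: 0.0
```

Run:
```python
from h import *
c=cam("top"); print(*blanks(c),sep="\n")
go((.505,-.377,.002),90-15.6)
```

```text
([454.0, 255.0], 505.0, -377.3, 72, 32, -16.3)
([434.0, 215.0], 599.8, -331.3, 78, 33, 10.0)
t 31.32 pos [0.599  0.0924 0.1411] yaw -92.8 q6 1.75 tilt [-0. -0. -1.] | off/25mm [-2.829 18.937  5.567] turn/5deg 2.56
```

Call:
send_rows(
  motion=[
    {"offset":[-0.15,1,0],"turn":0,"claw":0.1},
    {"offset":[-0.15,1,0],"turn":0,"claw":0.1},
    {"offset":[-0.15,1,0],"turn":0,"claw":0.1},
    {"offset":[-0.15,1,0],"turn":0,"claw":0.1},
    {"offset":[-0.15,1,0],"turn":0,"claw":0.1},
  ],
)

```text
time_s: 31.95
ee_pos: [0.5733, -0.0322, 0.1398]
eef_rot: [3.141, -0.077, -0.004]
ft_force: [0.6, 0.3, 0.8]
gripper_width: 0.0502
gripper_force: 0.0
```

Call:
send_rows(
  motion=[
    {"offset":[-0.15,1,0],"turn":0,"claw":0.1},
    {"offset":[-0.15,1,0],"turn":0,"claw":0.1},
    {"offset":[-0.15,1,0],"turn":0,"claw":0.1},
    {"offset":[-0.15,1,0],"turn":0,"claw":0.1},
    {"offset":[-0.15,1,0],"turn":0,"claw":0.1},
  ],
)

```text
time_s: 32.58
ee_pos: [0.5485, -0.156, 0.1398]
eef_rot: [-3.14, 0.077, 0.004]
ft_force: [-0.1, -0.7, -0.1]
gripper_width: 0.0503
gripper_force: 0.0
```

Call:
send_rows(
  motion=[
    {"offset":[-0.15,1,0],"turn":0,"claw":0.1},
    {"offset":[-0.15,1,0],"turn":0,"claw":0.1},
    {"offset":[-0.15,1,0],"turn":0,"claw":0.1},
    {"offset":[-0.15,1,0],"turn":0,"claw":0.1},
    {"offset":[-0.15,1,0],"turn":0,"claw":0.1},
  ],
)

```text
time_s: 33.2
ee_pos: [0.5236, -0.2798, 0.1397]
eef_rot: [-3.139, 0.077, 0.004]
ft_force: [0.2, -0.1, -0.1]
gripper_width: 0.0503
gripper_force: 0.0
```

Call:
send_rows(
  motion=[
    {"offset":[-0.15,1,0],"turn":0,"claw":0.1},
    {"offset":[-0.15,1,0],"turn":0,"claw":0.1},
    {"offset":[-0.15,1,0],"turn":0,"claw":0.1},
    {"offset":[-0.13,0.94,0],"turn":0,"claw":0.1},
    {"offset":[0,0,0],"turn":0.9,"claw":0.1},
  ],
)

```text
time_s: 33.83
ee_pos: [0.5045, -0.3787, 0.1401]
eef_rot: [-3.134, 0.207, 0.002]
ft_force: [-0.4, 0.3, 0.5]
gripper_width: 0.0502
gripper_force: 0.0
```

Call:
send_rows(
  motion=[
    {"offset":[0,0,1],"turn":0.9,"claw":0.1},
    {"offset":[0,0,1],"turn":0.8,"claw":0.1},
    {"offset":[0,0,1],"turn":0,"claw":0.1},
    {"offset":[0,0,0],"turn":0,"claw":0.1},
    {"offset":[0,0,0],"turn":0,"claw":0.1},
  ],
)

```text
time_s: 34.45
ee_pos: [0.5057, -0.3775, 0.0668]
eef_rot: [3.111, -0.432, 0.001]
ft_force: [0.2, 0.6, 0.3]
gripper_width: 0.05
gripper_force: 0.0
```

Run:
```python
from h import *
go((.505,-.377,.003),90-16)
c=cam("top"); im=c["color"][165:277,225:375]; cv2.imwrite("pics/c6.png",cv2.resize(im,None,fx=5.3,fy=5.3,interpolation=cv2.INTER_CUBIC))
```

```text
t 34.45 pos [ 0.5057 -0.3775  0.0668] yaw -105.8 q6 1.19 tilt [ 0.001 -0.001 -1.   ] | off/25mm [-0.032 -0.011  2.551] turn/5deg 0.04
```

View pics/c6.png

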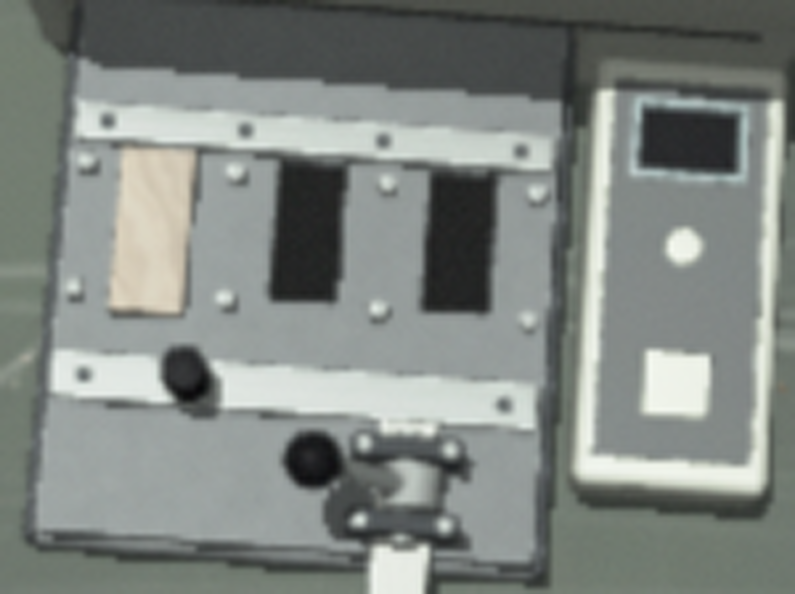

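The crop shows the first blank squarely on the left land at (152,231), just short of the fence. Next I'll pick the second blank.

Call:
send_rows(
  motion=[
    {"offset":[-0.03,0,1],"turn":0,"claw":0.1},
    {"offset":[0,0,1],"turn":0,"claw":0.1},
    {"offset":[0,0,0.5],"turn":0,"claw":0.1},
    {"offset":[0,0,0],"turn":0,"claw":0.1},
    {"offset":[0,0,0],"turn":0,"claw":-1},
  ],
)

```text
time_s: 35.12
ee_pos: [0.5053, -0.3774, 0.0049]
eef_rot: [3.111, -0.432, 0.003]
ft_force: [0.1, -0.5, 0.8]
gripper_width: 0.0432
gripper_force: 0.0
```

Call:
send_rows(
  motion=[
    {"offset":[0,0,0],"turn":0,"claw":-1},
    {"offset":[0,0,0],"turn":0,"claw":-1},
    {"offset":[0,0,-1],"turn":0,"claw":-1},
    {"offset":[0,0,-1],"turn":0,"claw":-1},
    {"offset":[0,0,-1],"turn":-0.8,"claw":-1},
  ],
)

```text
time_s: 35.75
ee_pos: [0.5045, -0.3767, 0.0796]
eef_rot: [3.125, -0.321, 0.0]
ft_force: [0.8, -0.1, -0.3]
gripper_width: 0.0305
gripper_force: 30.0
```

Call:
send_rows(
  motion=[
    {"offset":[0,0,-1],"turn":-0.9,"claw":-1},
    {"offset":[0,0,-1],"turn":-0.9,"claw":-1},
    {"offset":[0,0,-0.5],"turn":0,"claw":-1},
    {"offset":[0,0,0],"turn":0,"claw":-1},
  ],
)

```text
time_s: 36.25
ee_pos: [0.5048, -0.377, 0.1419]
eef_rot: [3.14, -0.079, 0.002]
ft_force: [0.2, -0.1, -0.4]
gripper_width: 0.0304
gripper_force: 30.0
```

Run:
```python
from h import *
s=bot.read_state(); print(s["gripper_width"],s["gripper_force"])
go(pw(-3,0,37),90+np.degrees(PR["a"]))
```

```text
0.030391343448467393 29.999811351299286
t 36.25 pos [ 0.5048 -0.377   0.1419] yaw -92.9 q6 0.96 tilt [ 0.001 -0.001 -1.   ] | off/25mm [  2.764 -16.253   4.184] turn/5deg -0.0
```

Call:
send_rows(
  motion=[
    {"offset":[0.16,-0.96,0],"turn":0,"claw":-1},
    {"offset":[0.16,-0.96,0],"turn":0,"claw":-1},
    {"offset":[0.16,-0.96,0],"turn":0,"claw":-1},
    {"offset":[0.16,-0.96,0],"turn":0,"claw":-1},
    {"offset":[0.16,-0.96,0],"turn":0,"claw":-1},
  ],
)

```text
time_s: 36.88
ee_pos: [0.5303, -0.2552, 0.1405]
eef_rot: [-3.14, 0.076, 0.002]
ft_force: [0.3, 0.0, -0.1]
gripper_width: 0.0311
gripper_force: 30.0
```

Call:
send_rows(
  motion=[
    {"offset":[0.16,-0.96,0],"turn":0,"claw":-1},
    {"offset":[0.16,-0.96,0],"turn":0,"claw":-1},
    {"offset":[0.16,-0.96,0],"turn":0,"claw":-1},
    {"offset":[0.16,-0.96,0],"turn":0,"claw":-1},
    {"offset":[0.16,-0.96,0],"turn":0,"claw":-1},
  ],
)

```text
time_s: 37.5
ee_pos: [0.5558, -0.1364, 0.1405]
eef_rot: [-3.14, 0.076, 0.002]
ft_force: [0.5, -0.1, 0.2]
gripper_width: 0.0305
gripper_force: 30.0
```

Call:
send_rows(
  motion=[
    {"offset":[0.16,-0.96,0],"turn":0,"claw":-1},
    {"offset":[0.16,-0.95,0],"turn":0,"claw":-1},
    {"offset":[0.16,-0.95,0],"turn":0,"claw":-1},
    {"offset":[0.16,-0.95,0],"turn":0,"claw":-1},
    {"offset":[0.16,-0.95,0],"turn":0,"claw":-1},
  ],
)

```text
time_s: 38.12
ee_pos: [0.5812, -0.0187, 0.1405]
eef_rot: [-3.14, 0.076, 0.003]
ft_force: [0.4, 0.6, 0.4]
gripper_width: 0.0307
gripper_force: 30.0
```

Call:
send_rows(
  motion=[
    {"offset":[0.18,-0.95,0],"turn":0,"claw":-1},
    {"offset":[0.18,-0.95,0],"turn":0,"claw":-1},
    {"offset":[0,0,1],"turn":0,"claw":-1},
    {"offset":[0,0,1],"turn":0,"claw":-1},
    {"offset":[0,0,0.6],"turn":0,"claw":-1},
  ],
)

```text
time_s: 38.75
ee_pos: [0.5919, 0.0273, 0.0744]
eef_rot: [3.141, -0.075, -0.005]
ft_force: [0.5, -0.1, -0.4]
gripper_width: 0.0305
gripper_force: 30.0
```

Call:
send_rows(
  motion=[
    {"offset":[0,0,0],"turn":0,"claw":-1},
    {"offset":[0,0,0],"turn":0,"claw":-1},
  ],
)

```text
time_s: 39.0
ee_pos: [0.594, 0.0261, 0.0769]
eef_rot: [-3.141, 0.077, -0.002]
ft_force: [-0.0, 0.0, 0.8]
gripper_width: 0.0309
gripper_force: 30.0
```

Run:
```python
from h import *
go(pw(-3,0,38),90+np.degrees(PR["a"]))
```

```text
t 39.0 pos [0.594  0.0261 0.0769] yaw -92.8 q6 1.64 tilt [ 0.001  0.    -1.   ] | off/25mm [0.015 0.037 1.558] turn/5deg 0.01
```

Call:
send_rows(
  motion=[
    {"offset":[0,0.04,0.8],"turn":0,"claw":-1},
    {"offset":[0,0,0.5],"turn":0,"claw":-1},
    {"offset":[0,0,0.25],"turn":0,"claw":-1},
    {"offset":[0,0,0],"turn":0,"claw":-1},
    {"offset":[0,0,0],"turn":0,"claw":-1},
  ],
)

```text
time_s: 39.62
ee_pos: [0.5938, 0.0248, 0.0378]
eef_rot: [3.141, -0.078, 0.002]
ft_force: [0.5, -0.2, 0.2]
gripper_width: 0.031
gripper_force: 30.0
```

Call:
send_rows(
  motion=[
    {"offset":[0,0,0],"turn":0,"claw":0},
    {"offset":[0,0,0],"turn":0,"claw":0},
    {"offset":[0,0,-0.6],"turn":0,"claw":0.1},
    {"offset":[0,0,-1],"turn":0,"claw":0.1},
    {"offset":[0,0,-1],"turn":0,"claw":0.1},
  ],
)

```text
time_s: 40.25
ee_pos: [0.5936, 0.0248, 0.1041]
eef_rot: [3.141, -0.077, 0.001]
ft_force: [0.1, -0.1, 0.5]
gripper_width: 0.0502
gripper_force: 0.0
```

Call:
send_rows(
  motion=[
    {"offset":[0,0,-1],"turn":0,"claw":0.1},
    {"offset":[0,0,-0.4],"turn":0,"claw":0.1},
    {"offset":[0,0,0],"turn":0,"claw":0.1},
  ],
)

```text
time_s: 40.62
ee_pos: [0.5938, 0.0248, 0.1383]
eef_rot: [3.141, -0.077, 0.003]
ft_force: [-0.2, -0.4, 0.0]
gripper_width: 0.05
gripper_force: 0.0
```

Run:
```python
from h import *
c=cam("top"); b=blanks(c); print(*b,sep="\n")
go((.597,-.3318,.003),99.7)
```

```text
([434.0, 215.0], 599.8, -331.3, 78, 33, 10.0)
t 40.67 pos [0.5931 0.0248 0.1373] yaw -92.8 q6 1.64 tilt [-0. -0. -1.] | off/25mm [ 0.859 14.237  5.373] turn/5deg -2.51
```

Call:
send_rows(
  motion=[
    {"offset":[0.06,0.95,0],"turn":0,"claw":0.1},
    {"offset":[0.06,0.95,0],"turn":0,"claw":0.1},
    {"offset":[0.06,0.95,0],"turn":0,"claw":0.1},
    {"offset":[0.06,0.95,0],"turn":0,"claw":0.1},
    {"offset":[0.06,0.95,0],"turn":0,"claw":0.1},
  ],
)

```text
time_s: 41.3
ee_pos: [0.5942, -0.0948, 0.1359]
eef_rot: [-3.14, 0.077, 0.004]
ft_force: [0.6, 0.8, -0.0]
gripper_width: 0.0499
gripper_force: 0.0
```

Call:
send_rows(
  motion=[
    {"offset":[0.06,0.95,0],"turn":0,"claw":0.1},
    {"offset":[0.06,0.95,0],"turn":0,"claw":0.1},
    {"offset":[0.06,0.95,0],"turn":0,"claw":0.1},
    {"offset":[0.06,0.95,0],"turn":0,"claw":0.1},
    {"offset":[0.06,0.95,0],"turn":0,"claw":0.1},
  ],
)

```text
time_s: 41.92
ee_pos: [0.5966, -0.2145, 0.1371]
eef_rot: [-3.141, 0.077, 0.001]
ft_force: [0.2, 0.2, 0.4]
gripper_width: 0.0502
gripper_force: 0.0
```

Call:
send_rows(
  motion=[
    {"offset":[0.05,0.95,0],"turn":0,"claw":0.1},
    {"offset":[0.05,0.95,0],"turn":0,"claw":0.1},
    {"offset":[0.05,0.95,0],"turn":0,"claw":0.1},
    {"offset":[0.05,0.95,0],"turn":0,"claw":0.1},
    {"offset":[0.05,0.95,0],"turn":0,"claw":0.1},
  ],
)

```text
time_s: 42.55
ee_pos: [0.5971, -0.3337, 0.1375]
eef_rot: [3.141, -0.077, 0.0]
ft_force: [1.3, 0.2, 0.3]
gripper_width: 0.0503
gripper_force: 0.0
```

Call:
send_rows(
  motion=[
    {"offset":[0,0,0],"turn":-0.9,"claw":0.1},
    {"offset":[0,0,0.9],"turn":-0.8,"claw":0.1},
    {"offset":[0,0,1],"turn":-0.8,"claw":0.1},
    {"offset":[0,0,1],"turn":0,"claw":0.1},
    {"offset":[0,0,0],"turn":0,"claw":0.1},
  ],
)

```text
time_s: 43.18
ee_pos: [0.5958, -0.332, 0.0628]
eef_rot: [-3.128, -0.265, 0.006]
ft_force: [-1.3, -0.1, -0.2]
gripper_width: 0.0505
gripper_force: 0.0
```

Call:
send_rows(
  motion=[
    {"offset":[0,0,0],"turn":0,"claw":0.1},
  ],
)

```text
time_s: 43.3
ee_pos: [0.5978, -0.3328, 0.0659]
eef_rot: [3.129, 0.265, 0.002]
ft_force: [0.8, -0.2, 0.0]
gripper_width: 0.0502
gripper_force: 0.0
```

Run:
```python
from h import *
go((.597,-.3318,.003),99.7)
c=cam("top"); cv2.imwrite("pics/c7.png",cv2.resize(c["color"][165:277,225:375],None,fx=5.3,fy=5.3,interpolation=cv2.INTER_CUBIC))
```

```text
t 43.3 pos [ 0.5978 -0.3328  0.0659] yaw -80.3 q6 0.88 tilt [ 0.001 -0.001 -1.   ] | off/25mm [-0.027 -0.048  2.516] turn/5deg -0.01
```

View pics/c7.png

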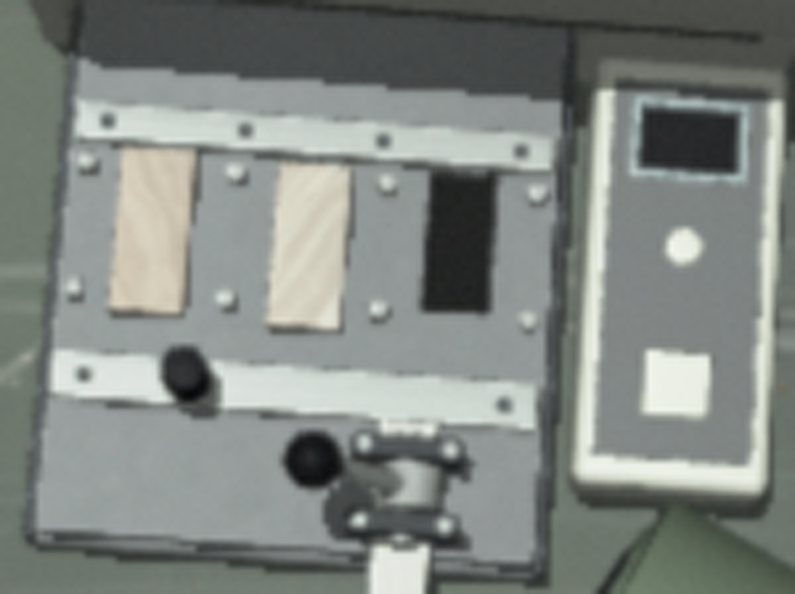

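The middle blank sits at (309,246), within 3 mm of its centre line. Now the third.

Call:
send_rows(
  motion=[
    {"offset":[-0.03,-0.05,1],"turn":0,"claw":0.1},
    {"offset":[0,0,1],"turn":0,"claw":0.1},
    {"offset":[0,0,0.48],"turn":0,"claw":0.1},
    {"offset":[0,0,0],"turn":0,"claw":0.1},
    {"offset":[0,0,0],"turn":0,"claw":-1},
  ],
)

```text
time_s: 43.98
ee_pos: [0.597, -0.3315, 0.0043]
eef_rot: [3.129, 0.265, 0.003]
ft_force: [0.6, 0.0, 0.2]
gripper_width: 0.043
gripper_force: 0.0
```

Call:
send_rows(
  motion=[
    {"offset":[0,0,0],"turn":0,"claw":-1},
    {"offset":[0,0,0],"turn":0,"claw":-1},
    {"offset":[0,0,-1],"turn":0,"claw":-1},
    {"offset":[0,0,-1],"turn":0,"claw":-1},
    {"offset":[0,0,-1],"turn":0.8,"claw":-1},
  ],
)

```text
time_s: 44.6
ee_pos: [0.5961, -0.3309, 0.0788]
eef_rot: [3.138, 0.153, -0.0]
ft_force: [0.2, 0.6, -1.2]
gripper_width: 0.0308
gripper_force: 30.0
```

Call:
send_rows(
  motion=[
    {"offset":[0,0,-1],"turn":0.9,"claw":-1},
    {"offset":[0,0,-1],"turn":0.8,"claw":-1},
    {"offset":[0,0,-0.5],"turn":0,"claw":-1},
    {"offset":[0,0,0],"turn":0,"claw":-1},
    {"offset":[0,0,0],"turn":0,"claw":-1},
  ],
)

```text
time_s: 45.22
ee_pos: [0.5955, -0.3306, 0.1392]
eef_rot: [-3.14, 0.077, 0.003]
ft_force: [-0.2, 0.9, -1.4]
gripper_width: 0.0308
gripper_force: 30.0
```

Run:
```python
from h import *
s=bot.read_state(); print(s["gripper_width"],s["gripper_force"])
go(pw(-4,-65,38),90+np.degrees(PR["a"]))
```

```text
0.030758556755445563 29.99984711408615
t 45.23 pos [ 0.5955 -0.3306  0.1392] yaw -92.8 q6 1.1 tilt [-0.002  0.001 -1.   ] | off/25mm [ -0.774 -11.607   4.061] turn/5deg 0.02
```

Call:
send_rows(
  motion=[
    {"offset":[-0.06,-0.97,0],"turn":0,"claw":-1},
    {"offset":[-0.06,-0.97,0],"turn":0,"claw":-1},
    {"offset":[-0.06,-0.97,0],"turn":0,"claw":-1},
    {"offset":[-0.06,-0.97,0],"turn":0,"claw":-1},
    {"offset":[-0.06,-0.97,0],"turn":0,"claw":-1},
  ],
)

```text
time_s: 45.85
ee_pos: [0.5946, -0.2074, 0.1406]
eef_rot: [3.141, -0.076, 0.0]
ft_force: [-0.3, -0.2, -0.4]
gripper_width: 0.0308
gripper_force: 30.0
```

Call:
send_rows(
  motion=[
    {"offset":[-0.06,-0.97,0],"turn":0,"claw":-1},
    {"offset":[-0.06,-0.97,0],"turn":0,"claw":-1},
    {"offset":[-0.06,-0.97,0],"turn":0,"claw":-1},
    {"offset":[-0.07,-0.96,0],"turn":0,"claw":-1},
    {"offset":[-0.07,-0.96,0],"turn":0,"claw":-1},
  ],
)

```text
time_s: 46.48
ee_pos: [0.5925, -0.0869, 0.1405]
eef_rot: [3.141, -0.077, 0.0]
ft_force: [-0.4, -0.5, -0.8]
gripper_width: 0.031
gripper_force: 30.0
```

Call:
send_rows(
  motion=[
    {"offset":[-0.07,-0.96,0],"turn":0,"claw":-1},
    {"offset":[-0.07,-0.96,0],"turn":0,"claw":-1},
    {"offset":[0,0,1],"turn":0,"claw":-1},
    {"offset":[0,0,1],"turn":0,"claw":-1},
    {"offset":[0,0,0.5],"turn":0,"claw":-1},
  ],
)

```text
time_s: 47.1
ee_pos: [0.5906, -0.0396, 0.0767]
eef_rot: [-3.141, 0.077, 0.003]
ft_force: [0.2, -0.0, -0.6]
gripper_width: 0.0309
gripper_force: 30.0
```

Call:
send_rows(
  motion=[
    {"offset":[0,0,0],"turn":0,"claw":-1},
    {"offset":[0,0,0],"turn":0,"claw":-1},
  ],
)

```text
time_s: 47.35
ee_pos: [0.5922, -0.0404, 0.0789]
eef_rot: [3.14, -0.078, 0.003]
ft_force: [0.4, 0.1, 0.2]
gripper_width: 0.0306
gripper_force: 30.0
```

Run:
```python
from h import *
go(pw(-4,-65,38),90+np.degrees(PR["a"]))
```

```text
t 47.35 pos [ 0.5922 -0.0404  0.0789] yaw -92.8 q6 1.53 tilt [ 0.002 -0.    -1.   ] | off/25mm [-0.088 -0.023  1.634] turn/5deg 0.01
```

Call:
send_rows(
  motion=[
    {"offset":[-0.08,-0.02,0.8],"turn":0,"claw":-1},
    {"offset":[0,0,0.55],"turn":0,"claw":-1},
    {"offset":[0,0,0.28],"turn":0,"claw":-1},
    {"offset":[0,0,0],"turn":0,"claw":-1},
    {"offset":[0,0,0],"turn":0,"claw":-1},
  ],
)

```text
time_s: 47.98
ee_pos: [0.5899, -0.0398, 0.0375]
eef_rot: [3.141, -0.078, 0.001]
ft_force: [-0.4, 0.8, -1.3]
gripper_width: 0.0312
gripper_force: 30.0
```

Call:
send_rows(
  motion=[
    {"offset":[0,0,0],"turn":0,"claw":0},
    {"offset":[0,0,0],"turn":0,"claw":0},
    {"offset":[0,0,-0.6],"turn":0,"claw":0.1},
    {"offset":[0,0,-1],"turn":0,"claw":0.1},
    {"offset":[0,0,-1],"turn":0,"claw":0.1},
  ],
)

```text
time_s: 48.6
ee_pos: [0.5897, -0.0398, 0.104]
eef_rot: [3.14, -0.077, 0.002]
ft_force: [-0.1, -0.7, -0.1]
gripper_width: 0.05
gripper_force: 0.0
```

Call:
send_rows(
  motion=[
    {"offset":[0,0,-1],"turn":0,"claw":0},
    {"offset":[0,0,-0.4],"turn":0,"claw":0},
    {"offset":[0,0,0],"turn":0,"claw":0},
  ],
)

```text
time_s: 48.98
ee_pos: [0.5898, -0.0398, 0.1381]
eef_rot: [3.14, -0.077, 0.003]
ft_force: [-1.5, -0.0, -0.1]
gripper_width: 0.0456
gripper_force: 0.0
```

Run:
```python
from h import *
go(pw(-68,45,48),90+np.degrees(PR["a"]))
```

```text
t 48.98 pos [ 0.5898 -0.0398  0.1381] yaw -92.8 q6 1.53 tilt [ 0.002 -0.    -1.   ] | off/25mm [-2.548 -4.408  3.598] turn/5deg 0.01
```

Call:
send_rows(
  motion=[
    {"offset":[-0.51,-0.88,0],"turn":0,"claw":0},
    {"offset":[-0.51,-0.88,0],"turn":0,"claw":0},
    {"offset":[-0.51,-0.88,0],"turn":0,"claw":0},
    {"offset":[-0.51,-0.88,0],"turn":0,"claw":0},
    {"offset":[-0.51,-0.88,0],"turn":0,"claw":0},
  ],
)

```text
time_s: 49.6
ee_pos: [0.5291, 0.0749, 0.136]
eef_rot: [-3.141, 0.077, 0.005]
ft_force: [1.2, -0.4, 0.8]
gripper_width: 0.0455
gripper_force: 0.0
```

Call:
send_rows(
  motion=[
    {"offset":[0,0,0],"turn":0,"claw":0},
    {"offset":[0,0,0],"turn":0,"claw":0},
  ],
)

```text
time_s: 49.85
ee_pos: [0.5308, 0.0734, 0.1367]
eef_rot: [3.14, -0.076, -0.001]
ft_force: [-0.0, -0.5, 0.2]
gripper_width: 0.0456
gripper_force: 0.0
```

Run:
```python
from h import *
go(pw(-68,45,48),90+np.degrees(PR["a"]))
c=cam("scene"); cv2.imwrite("pics/c8.png",cv2.resize(c["color"][200:310,240:400],None,fx=5,fy=5,interpolation=cv2.INTER_CUBIC))
```

```text
t 49.85 pos [0.5308 0.0734 0.1367] yaw -92.8 q6 1.74 tilt [-0.001 -0.    -1.   ] | off/25mm [ 0.041 -0.004  3.548] turn/5deg 0.02
```

View pics/c8.png

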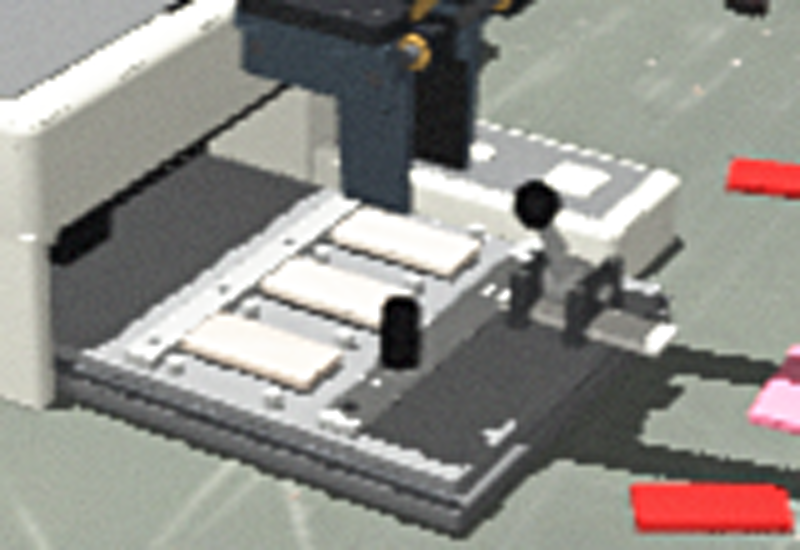

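All three blanks lie on their lands. I'll pinch the knob and close the jaw.

Call:
send_rows(
  motion=[
    {"offset":[0.04,0,0.9],"turn":0,"claw":0},
    {"offset":[0,0,0.9],"turn":0,"claw":0},
    {"offset":[0,0,0.9],"turn":0,"claw":0},
    {"offset":[0,0,0.8],"turn":0,"claw":0},
    {"offset":[0,0,0],"turn":0,"claw":-1},
  ],
)

```text
time_s: 50.52
ee_pos: [0.5312, 0.0724, 0.0482]
eef_rot: [3.14, -0.079, -0.006]
ft_force: [-0.7, 0.9, 0.3]
gripper_width: 0.0382
gripper_force: 0.0
```

Call:
send_rows(
  motion=[
    {"offset":[0,0,0],"turn":0,"claw":-1},
    {"offset":[0,0,0],"turn":0,"claw":-1},
    {"offset":[0.15,0,0],"turn":0,"claw":-1},
    {"offset":[0.15,0,0],"turn":0,"claw":-1},
    {"offset":[0.15,0,0],"turn":0,"claw":-1},
  ],
)

```text
time_s: 51.15
ee_pos: [0.5436, 0.0737, 0.0506]
eef_rot: [-3.139, 0.078, -0.001]
ft_force: [-2.4, 5.3, 1.8]
gripper_width: 0.0194
gripper_force: 30.0
```

Call:
send_rows(
  motion=[
    {"offset":[0.15,0,0],"turn":0,"claw":-1},
    {"offset":[0.15,0,0],"turn":0,"claw":-1},
    {"offset":[0.1,0,0],"turn":0,"claw":-1},
    {"offset":[0.04,0,0],"turn":0,"claw":-1},
    {"offset":[0,0,0],"turn":0,"claw":-1},
  ],
)

```text
time_s: 51.78
ee_pos: [0.5547, 0.0731, 0.0505]
eef_rot: [-3.139, 0.078, -0.001]
ft_force: [-1.2, 4.9, 2.6]
gripper_width: 0.0195
gripper_force: 30.0
```

Run:
```python
from h import *
s=bot.read_state(); print(wp(*s["ee_pos"][:2]),s["ft_force"],s["gripper_width"])
```

```text
[-45.10549409  45.91726497] [-1.24429898  4.91456531  2.57935732] 0.0194822848838932
```

Call:
send_rows(
  motion=[
    {"offset":[0.08,0,0],"turn":0,"claw":-1},
    {"offset":[0,0,0],"turn":0,"claw":-1},
  ],
)

```text
time_s: 52.02
ee_pos: [0.5548, 0.0731, 0.0505]
eef_rot: [-3.139, 0.079, 0.005]
ft_force: [-5.8, 4.8, 5.1]
gripper_width: 0.0191
gripper_force: 30.0
```

Call:
send_rows(
  motion=[
    {"offset":[0.08,0,0],"turn":0,"claw":-1},
    {"offset":[0,0,0],"turn":0,"claw":-1},
  ],
)

```text
time_s: 52.28
ee_pos: [0.5548, 0.0731, 0.0505]
eef_rot: [-3.139, 0.079, 0.012]
ft_force: [-9.6, 5.0, 9.0]
gripper_width: 0.0191
gripper_force: 30.0
```

Call:
send_rows(
  motion=[
    {"offset":[0.08,0,0],"turn":0,"claw":-1},
    {"offset":[0,0,0],"turn":0,"claw":-1},
  ],
)

```text
time_s: 52.52
ee_pos: [0.5548, 0.0731, 0.0505]
eef_rot: [-3.139, 0.079, 0.018]
ft_force: [-13.2, 6.8, 13.0]
gripper_width: 0.0191
gripper_force: 30.0
```

Call:
send_rows(
  motion=[
    {"offset":[-0.16,0,0],"turn":0,"claw":-1},
    {"offset":[0,0,0],"turn":0,"claw":0},
    {"offset":[0,0,0],"turn":0,"claw":0},
    {"offset":[0,0,-0.9],"turn":0,"claw":0},
    {"offset":[0,0,-1],"turn":0,"claw":-1},
  ],
)

```text
time_s: 53.15
ee_pos: [0.5566, 0.0715, 0.0974]
eef_rot: [3.14, -0.078, -0.001]
ft_force: [1.2, -0.6, 0.1]
gripper_width: 0.0383
gripper_force: 0.0
```

Call:
send_rows(
  motion=[
    {"offset":[0,0,-1],"turn":0,"claw":-1},
    {"offset":[0,0,0],"turn":0,"claw":-1},
    {"offset":[0,0,0],"turn":0,"claw":-1},
  ],
)

```text
time_s: 53.52
ee_pos: [0.556, 0.0717, 0.1213]
eef_rot: [3.14, -0.078, -0.002]
ft_force: [0.3, 0.4, -0.0]
gripper_width: 0.0083
gripper_force: 0.0
```

Run:
```python
from h import *
go(pw(-108,38,95),90+np.degrees(PR["a"]))
c=cam("scene"); cv2.imwrite("pics/c9.png",cv2.resize(c["color"][200:310,240:400],None,fx=5,fy=5,interpolation=cv2.INTER_CUBIC))
```

```text
t 53.52 pos [0.556  0.0717 0.1213] yaw -92.8 q6 1.73 tilt [-0.001 -0.    -1.   ] | off/25mm [-2.573  0.258  1.057] turn/5deg 0.01
```

View pics/c9.png

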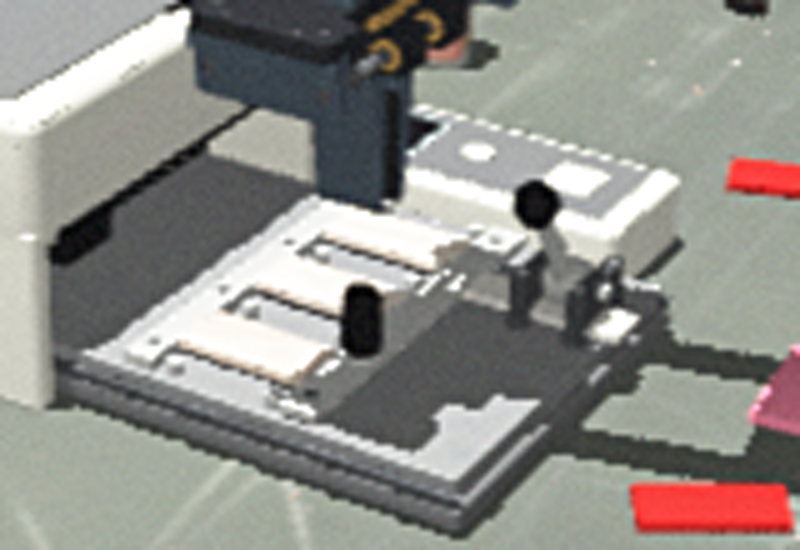

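The jaw is closed against all three tiles. Next, lock the lever.

Call:
send_rows(
  motion=[
    {"offset":[-0.86,0.08,0],"turn":0,"claw":-1},
    {"offset":[-0.86,0.08,0],"turn":0,"claw":-1},
    {"offset":[-0.85,0.08,0],"turn":0,"claw":-1},
    {"offset":[0,0,0.6],"turn":0,"claw":-1},
    {"offset":[0,0,0.45],"turn":0,"claw":-1},
  ],
)

```text
time_s: 54.2
ee_pos: [0.4921, 0.0691, 0.0943]
eef_rot: [3.14, -0.077, -0.002]
ft_force: [-0.7, -0.3, -0.5]
gripper_width: 0.0005
gripper_force: 0.0
```

Call:
send_rows(
  motion=[
    {"offset":[0,0.5,0],"turn":0,"claw":-1},
    {"offset":[0,0.5,0],"turn":0,"claw":-1},
    {"offset":[0,0.5,0],"turn":0,"claw":-1},
    {"offset":[0,0.5,0],"turn":0,"claw":-1},
    {"offset":[0,0.5,0],"turn":0,"claw":-1},
  ],
)

```text
time_s: 54.82
ee_pos: [0.4889, 0.0056, 0.0962]
eef_rot: [3.14, -0.077, 0.001]
ft_force: [-0.1, 1.1, 1.3]
gripper_width: 0.0008
gripper_force: 0.8
```

Call:
send_rows(
  motion=[
    {"offset":[0,0.5,0],"turn":0,"claw":-1},
    {"offset":[0,0.5,0],"turn":0,"claw":-1},
    {"offset":[0,0.4,0],"turn":0,"claw":-1},
    {"offset":[0,0,0],"turn":0,"claw":-1},
  ],
)

```text
time_s: 55.32
ee_pos: [0.4868, -0.0292, 0.0957]
eef_rot: [3.14, -0.079, -0.001]
ft_force: [-0.6, -0.5, -0.2]
gripper_width: 0.0006
gripper_force: 0.0
```

Run:
```python
from h import *
s=bot.read_state(); print(wp(*s["ee_pos"][:2]),s["ft_force"])
go(pw(-108,-70,95))
```

```text
[-107.69248555  -59.70934485] [-0.564136   -0.48830757 -0.22155886]
t 55.33 pos [ 0.4868 -0.0292  0.0957] yaw -92.9 q6 1.54 tilt [-0.001 -0.001 -1.   ] | off/25mm [-0.012  0.412  0.028] turn/5deg 0.0
```

Call:
send_rows(
  motion=[
    {"offset":[0,0.2,0],"turn":0,"claw":-1},
    {"offset":[0,0,0],"turn":0,"claw":-1},
  ],
)

```text
time_s: 55.58
ee_pos: [0.4868, -0.0334, 0.0959]
eef_rot: [3.14, -0.077, -0.0]
ft_force: [-0.2, 0.6, -0.8]
gripper_width: 0.0004
gripper_force: 0.1
```

Call:
send_rows(
  motion=[
    {"offset":[0,0.2,0],"turn":0,"claw":-1},
    {"offset":[0,0,0],"turn":0,"claw":-1},
  ],
)

```text
time_s: 55.82
ee_pos: [0.4866, -0.0383, 0.0959]
eef_rot: [3.14, -0.077, -0.0]
ft_force: [-0.2, 1.5, -1.0]
gripper_width: 0.0004
gripper_force: 0.6
```

Call:
send_rows(
  motion=[
    {"offset":[0,0.15,0],"turn":0,"claw":-1},
    {"offset":[0,0,0],"turn":0,"claw":-1},
  ],
)

```text
time_s: 56.08
ee_pos: [0.4864, -0.0421, 0.0959]
eef_rot: [3.141, -0.078, -0.0]
ft_force: [-0.0, 1.5, -1.8]
gripper_width: 0.0006
gripper_force: 1.0
```

Call:
send_rows(
  motion=[
    {"offset":[0,0.15,0],"turn":0,"claw":-1},
    {"offset":[0,0,0],"turn":0,"claw":-1},
  ],
)

```text
time_s: 56.32
ee_pos: [0.4863, -0.0426, 0.0958]
eef_rot: [-3.134, 0.082, 0.0]
ft_force: [0.6, 15.3, -2.3]
gripper_width: 0.0006
gripper_force: 7.0
```

It stalled at 15 N, so the lever is at its stop. I'll back off, rise and check.

Call:
send_rows(
  motion=[
    {"offset":[0,-0.5,0],"turn":0,"claw":-1},
    {"offset":[0,-0.3,-1],"turn":0,"claw":-1},
    {"offset":[0,0,-1],"turn":0,"claw":-1},
    {"offset":[0.9,0,0],"turn":0,"claw":-1},
    {"offset":[0.9,0.6,0],"turn":0,"claw":-1},
  ],
)

```text
time_s: 56.95
ee_pos: [0.5326, -0.043, 0.1469]
eef_rot: [3.139, -0.074, 0.003]
ft_force: [-0.0, -0.7, 0.4]
gripper_width: 0.0003
gripper_force: 0.0
```

Call:
send_rows(
  motion=[
    {"offset":[0,1,0],"turn":0,"claw":-1},
    {"offset":[0,1,0],"turn":0,"claw":-1},
    {"offset":[0,1,0],"turn":0,"claw":-1},
    {"offset":[0,0.6,0],"turn":0,"claw":-1},
    {"offset":[0,0,0],"turn":0,"claw":-1},
  ],
)

```text
time_s: 57.58
ee_pos: [0.5271, -0.1336, 0.1461]
eef_rot: [3.14, -0.079, 0.0]
ft_force: [0.3, 1.0, 0.1]
gripper_width: 0.0004
gripper_force: 0.0
```

Run:
```python
from h import *
go((.5352,-.1333,.0464),90+np.degrees(PR["a"]))
c=cam("scene"); cv2.imwrite("pics/c10.png",cv2.resize(c["color"][200:400,220:400],None,fx=3,fy=3,interpolation=cv2.INTER_CUBIC))
```

```text
t 57.58 pos [ 0.5271 -0.1336  0.1461] yaw -92.9 q6 1.35 tilt [ 0.    -0.001 -1.   ] | off/25mm [ 0.322 -0.029  3.986] turn/5deg -0.0
```

View pics/c10.png

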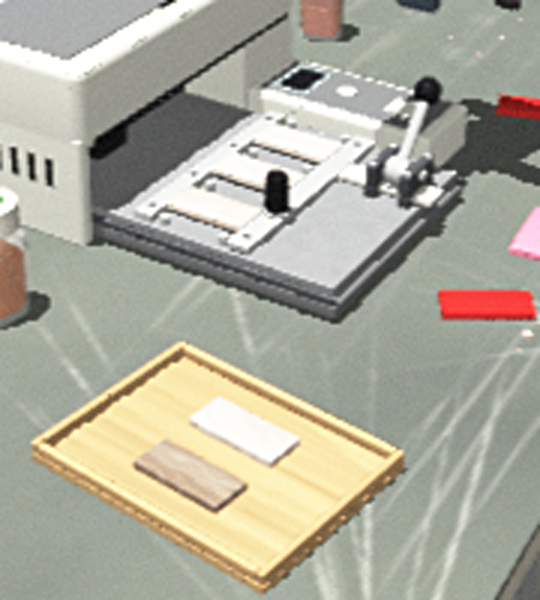

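The tray holds both printed tiles flat, the lever leans right (locked), and the jaw is tight. Time to press the start key, slowly.

Call:
send_rows(
  motion=[
    {"offset":[0.32,0,0.9],"turn":0,"claw":-1},
    {"offset":[0,0,0.9],"turn":0,"claw":-1},
    {"offset":[0,0,0.9],"turn":0,"claw":-1},
    {"offset":[0,0,0.75],"turn":0,"claw":-1},
    {"offset":[0,0,0],"turn":0,"claw":-1},
  ],
)

```text
time_s: 58.25
ee_pos: [0.534, -0.1321, 0.0585]
eef_rot: [-3.14, 0.076, 0.005]
ft_force: [0.6, 0.9, -0.2]
gripper_width: 0.0007
gripper_force: 0.0
```

Call:
send_rows(
  motion=[
    {"offset":[0,0,0.2],"turn":0,"claw":-1},
    {"offset":[0,0,0.1],"turn":0,"claw":-1},
    {"offset":[0,0,0],"turn":0,"claw":-1},
  ],
)

```text
time_s: 58.62
ee_pos: [0.5352, -0.1332, 0.0525]
eef_rot: [3.14, -0.077, 0.001]
ft_force: [0.3, -1.2, -0.4]
gripper_width: 0.0007
gripper_force: 0.0
```

Run:
```python
from h import *
print(bot.read_state()["ft_force"]); go((.5352,-.1333,.0464))
```

```text
[ 0.29219427 -1.2342731  -0.39578244]
t 58.62 pos [ 0.5352 -0.1332  0.0525] yaw -92.8 q6 1.36 tilt [ 0.001 -0.    -1.   ] | off/25mm [-0.     0.004  0.244] turn/5deg 0.0
```

Call:
send_rows(
  motion=[
    {"offset":[0,0,0.12],"turn":0,"claw":-1},
    {"offset":[0,0,0.1],"turn":0,"claw":-1},
    {"offset":[0,0,0],"turn":0,"claw":-1},
  ],
)

```text
time_s: 59.0
ee_pos: [0.5351, -0.1333, 0.0467]
eef_rot: [3.141, -0.077, 0.0]
ft_force: [-0.0, -0.3, 0.5]
gripper_width: 0.0003
gripper_force: 0.0
```

Call:
send_rows(
  motion=[
    {"offset":[0,0,0.06],"turn":0,"claw":-1},
    {"offset":[0,0,0],"turn":0,"claw":-1},
  ],
)

```text
time_s: 59.25
ee_pos: [0.5351, -0.1333, 0.0459]
eef_rot: [3.14, -0.077, 0.001]
ft_force: [-1.5, -0.5, 5.8]
gripper_width: 0.0006
gripper_force: 2.9
```

Call:
send_rows(
  motion=[
    {"offset":[0,0,0.05],"turn":0,"claw":-1},
    {"offset":[0,0,0],"turn":0,"claw":-1},
    {"offset":[0,0,0],"turn":0,"claw":-1},
  ],
)

```text
time_s: 59.62
ee_pos: [0.5352, -0.1333, 0.0458]
eef_rot: [3.14, -0.077, 0.001]
ft_force: [-4.3, 1.4, 13.3]
gripper_width: 0.0006
gripper_force: 6.6
```

13 N held for more than 0.2 s. I'll let go and rise clear.

Call:
send_rows(
  motion=[
    {"offset":[0,0,-0.6],"turn":0,"claw":-1},
    {"offset":[0,0,-1],"turn":0,"claw":-1},
    {"offset":[0,0,-1],"turn":0,"claw":-1},
    {"offset":[0,0,-1],"turn":0,"claw":-1},
    {"offset":[0,1,-0.5],"turn":0,"claw":-1},
  ],
)

```text
time_s: 60.25
ee_pos: [0.5345, -0.1576, 0.1483]
eef_rot: [3.14, -0.074, 0.004]
ft_force: [-0.0, -0.0, -0.9]
gripper_width: 0.0003
gripper_force: 0.0
```

Call:
send_rows(
  motion=[
    {"offset":[0,1,0],"turn":0,"claw":-1},
    {"offset":[0,1,0],"turn":0,"claw":-1},
    {"offset":[0,1,0],"turn":0,"claw":-1},
    {"offset":[0,1,0],"turn":0,"claw":-1},
    {"offset":[0,0,0],"turn":0,"claw":-1},
  ],
)

```text
time_s: 60.88
ee_pos: [0.5288, -0.2593, 0.1465]
eef_rot: [3.14, -0.081, 0.0]
ft_force: [-0.4, 0.4, 0.0]
gripper_width: 0.0006
gripper_force: 0.0
```

Run:
```python
from h import *
c=cam("top"); cv2.imwrite("pics/c11.png",cv2.resize(c["color"][165:277,225:375],None,fx=5.3,fy=5.3,interpolation=cv2.INTER_CUBIC))
```

```text
(no output)
```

View pics/c11.png

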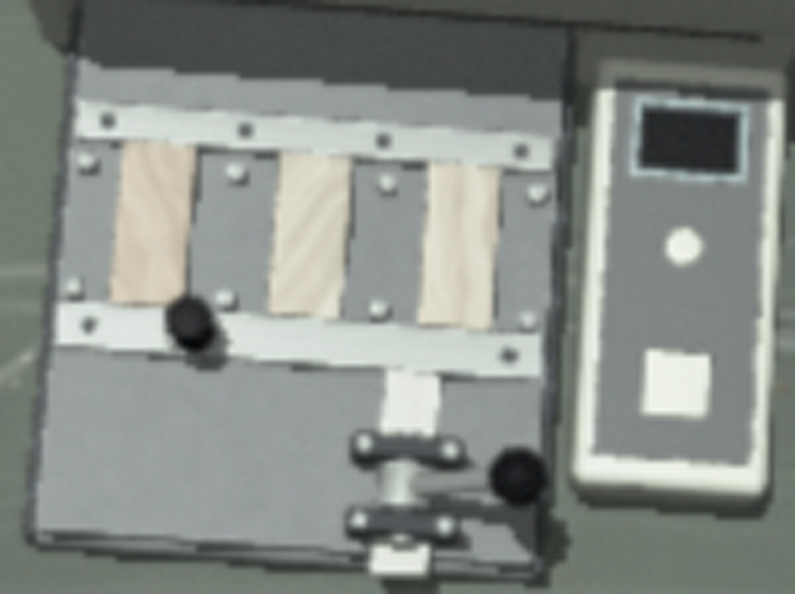

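The three blanks are clamped square at about (153,222), (310,235) and (459,246), and the ball at (517,475) shows the lever locked as it was at the start. I'm handing the job in.

```bash
python3 -c "
from rig import bot
print(bot.finish_job())"
```

```text
the job is handed in; nothing more can be done
None
```

I finished the changeover and handed the job in; no verdict came back. In the last pictures both printed tiles lie flat in the tray and the three blanks are clamped with the lever locked; I pressed the start key at about 13 N and released it.

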